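# Put the tool tray back in the conservator's case and latch it

## Task

Set the loose wooden tray on the landing in front of the plywood case, nose towards the opening, then take it by its pull and push it in until it meets the sprung stop. Then swing the latch's steel loop over so that it hooks outside the keeper on the tray's front board, and press the latch lever down over centre until it lies flat on the case and holds the tray drawn fully home. Leave the other things on the table where they are.

Things in the scene. Friction and masses are not known exactly. Their poses are not given: they have to be found in the camera images.
- case: Fixed plywood case, open at its front, steel draw latch on its roof's centre line (y = 0). Origin: on the table under the centre of its box (x = -75 to +75 mm, 132 wide, roof top z = 98). Its x points from the open front to the back: the tray goes in along +x; z up. Fully home, the tray's origin is at x = -12.5, y = 0, z = 20 mm in this frame.
- case_mouth (a point): Middle of the lower edge of the case's opening, at case x = -75, z = 20 mm. Opening 108 wide and 66 high above this point. In front of it (case x = -75 to -210 mm) the 20 mm thick, 150 wide base board goes on as an open landing, level with the inner floor. Axes as the case's.
- case_stop (a point): Middle of the sprung stop's face at rest, inside at the back (case x = +43, z = 69 mm). Its spring gives 1.3 N per mm. The tray's nose meets it 7 mm before the tray is home; let go without the latch, the tray comes back to stand about 4 to 7 mm out.
- tray_rib (a point): Point on the loose wooden tray's middle rib, to carry it by (near the centre of mass; tray 0.55 to 0.75 kg). Axes are the tray's: x towards the nose that goes in first, z up. Tray origin: underside, 40 mm below this point. The rib runs along x at y = 0, 10 mm thick, top 58 above the underside; empty troughs 40 mm wide on both sides, floor 6 mm thick.
- tray_nose (a point): Bottom middle of the tray's nose, at tray x = +62.5 mm. Bin 125 long (tray x = -62.5 to +62.5), 100 wide, side walls 45 high, nose wall 60 high, nose corners chamfered. Behind it the front board, tray x = -62.5 to -74.5, 130 wide, top 82 above the underside, closes against the case's front.
- tray_pull (a point): Point on the tray's pull, a wooden bar 16 mm wide (y), 22 high, sticking out 62 mm from the middle of the front board away from the bin (tray x = -74.5 to -136.5). This point is 45 mm out from the board, in the middle of the bar's section, 38 mm above the tray's underside. Axes as the tray's.
- tray_keeper (a point): The steel keeper standing on the middle of the front board's top edge: an upright 20 mm wide, 20 mm high, 6 thick, with a 5 mm high lip at its top reaching 6 mm outward (towards the pull). This point is on its outer face, under the lip, 6 mm above the board's top edge. Axes as the tray's: the loop's end bar must lie on the -x side of it, below the lip.
- lever (a joint): Angle (rad) of the latch lever: 0 = level, pointing to the back of the case (case +x); 1.57 = straight up; larger leans to the front; -0.12 = lying on the roof, latched (its stop). Starts about upright. It has some friction and stays where it is left. Over centre at about +0.14.
- lever_hinge (a point): Lever's hinge axis on the case, at case x = -32, z = 114; the axis is along case y.
- lever_tip (a point): End of the steel lever's grip, 88 mm from the hinge; the lever is 22 wide (grip end, last 28 mm, 30 wide) and 8 thick. It takes about 2 to 4 N at the tip to press it down.
- loop (a joint): Angle (rad) of the loop relative to the lever: its direction above case +x is lever + loop. It swings freely under its own weight and starts folded back over the roof at its stop (-1.4).
- loop_pivot (a point): The loop's pivot on the lever, 25 mm from the lever hinge, axis along case y.
- loop_bar (a point): Middle of the loop's far cross bar, 80 mm from the pivot: round steel bar 6 mm thick. The loop is 32 mm wide inside and its side bars straddle the lever and then the keeper.
- loop_tab (a point): Point on the finger tab that continues the loop beyond its cross bar: 14 mm wide (case y), 5 thick, reaching 30 mm beyond the bar; this point is 98 mm from the pivot. Pinched by its two sides it can turn between the fingers.
- iron: Bystander: steel flat iron with wooden handle, 110 mm long; origin at its underside (leave alone).
- weight: Bystander: dark steel hand weight, 70 x 50 x 73 mm high; origin at its underside (leave alone).
- bottle: Bystander: amber glass bottle, 60 mm across, 150 high; origin at its underside (leave alone).
- tape: Bystander: roll of paper tape lying flat, 96 mm across, 25 high; origin at its underside (leave alone).
- jar: Bystander: green glass jar of brushes, 80 mm across, about 215 high; origin at its underside (leave alone).
- mallet: Bystander: hammer, 200 mm long, lying; origin at its underside (leave alone).
- keybox: Bystander: cardboard box, 110 x 75 x 45 mm; origin at its underside (leave alone).
There are look-alikes about, which are no part of the job. Leave any green or purple look-alike of the part that bears tray_rib alone.

How it is judged:
On the way, in this order (a step that is already met when the one before it is completed fails the run):
1. the tray has been pushed into the case up to its sprung stop (less than 14 mm short of home) (x of tray_rib in the frame of case above -0.0265 m and y of tray_rib in the frame of case between -0.008 and 0.008 m and z of tray_rib in the frame of case below 0.07 m), for 0.2 s.
2. the loop's end bar is outside the keeper and below its lip (x of loop_bar in the frame of tray_keeper between -0.035 and 0 m and y of loop_bar in the frame of tray_keeper between -0.012 and 0.012 m and z of loop_bar in the frame of tray_keeper between -0.035 and 0.006 m), for 0.2 s.
At the end, for the whole second after the job is handed in: The lever lies on the case (below -0.03 rad) and is still; the loop's bar is outside the keeper (within 35 mm), centred within 12 mm and below the lip; the tray is held in the case less than 3 mm short of home, upright and centred within 8 mm; the robot touches nothing (all of step 2 and value of joint lever below -0.03 rad and x of tray_rib in the frame of case above -0.0155 m and y of tray_rib in the frame of case between -0.008 and 0.008 m and z of tray_rib in the frame of case below 0.07 m and velocity of joint lever below 0.05 rad/s).
It fails at once if another thing on the table is moved by more than 30 mm (distance of any of iron, weight, bottle, tape, jar, mallet, keybox from where it was at the start of the episode above 0.03 m).
It also fails if it takes over 72 s, if anything falls off the work surface, if the arm or the gripper's body presses on something with over 40 N, if the wrist force passes 120 N, or if a joint passes its speed limit or range.

## Robot

A 6-joint arm with a two-finger parallel gripper is mounted at the origin on the work surface. World frame = base frame: x ahead of the robot, y to its left, z up, the work surface at z = 0. Lengths are in m, angles in rad, forces in N, time in s.
With the tool pointing down it reaches from about 0.375 to 0.975 m from the base axis. Payload 3.8 kg.
Tool frame: the origin (TCP) lies at the very end of the fingers, on their centre line; the grasp point (between the pads) lies 19 mm behind it; z points along the fingers, y is the direction in which the jaws open and shut (so a half turn about z gives the same grasp; the last joint's range is limited). The gripper opens to 85 mm and grips with 20 to 120 N. Pads are 22 mm wide; open, the fingers measure 114 mm over their backs; the gripper's body (76 mm by 85 mm) begins 54 mm behind the grasp point. The pads swing forward as they close: fully open they stand 13 mm farther back than shut.
Start: joints at [1.09, 0.264, 1.604, -0, 1.274, -0.037], TCP at [0.29, 0.61, 0.231] pointing down, gripper open.
Joint ranges: [-2.63, 2.63], [-0.94, 2.18], [0.31, 2.57], [-1.31, 4.45], [0, 2.66], [-2.55, 2.55]. Speed limits (rad/s): [2.57, 2.57, 3.14, 3.14, 3.14, 3.14].

## Interface

Orientations are given as a rotation vector (axis times angle).
In Python, from workcell import bot, read_camera, finish_job gives the robot as it stands. The module is installed in compiled form; this text tells all that it offers.
- The arm moves only by the tool servo_tool, never from a script. Its argument "targets" is text: rows parted by semicolons, each of 7 numbers parted by spaces: the turn, a rotation vector about the tool's x, y, z in rad, then the shift along the tool's x, y, z in mm, then the finger opening in mm, from 0 to 85.4. In form: wx wy wz x y z gripper; .... A call has 1 to 8 rows; each row shifts and turns the pose as measured when the row begins, along the tool's axes as they then stand; what a row does not reach is not made up. A row lasts 1/12 s, in which the tool goes at most 41.7 mm and 7.16 degrees, less where a joint would pass 70% of its speed; a pose out of reach is approached as far as the arm can. A call is refused whole if a number of a shift passes 41.7 or a number of a turn 0.125, either way. A call with a gripper value outside its range is refused whole. The fingers move at their own pace and stop on an object; "newtons" is the grip in N (left out, the last holds). Time passes only in rows, so rows that do not move let the fingers close. It gives the time, the measured TCP pose, the force and the opening at its end, in the units of the state.
- bot.read_state(): the state, without advancing time (a new reading comes with each control period).
- read_camera(name): name is "scene" or "top" or "wrist"; returns a dict with "image" (420x560x3 uint8, red, green, blue), "mtx" (3x3 intrinsics, pixels), "eye" and "orientation" of the camera in the world; the wrist camera has in their place "T_tool_cam" (4x4, takes a point from camera to tool coordinates, whose origin is the TCP and whose axes are the flange's). Camera axes: x right, y up, looking along -z (the intrinsics and any distortion apply to the point x, -y, -z); pixel columns grow to the right and rows downward; lengths in m; the calibration is good to about 2 mm. A picture is of the moment at which its call begins: read the wrist's pose just before it. There is no depth.
- finish_job(): hands the job in, once; it reports no verdict.
The state is a dict: "time": time; "q": joint angles; "joint_vel": joint speeds; "joint_torque": joint torques, N m; "tool_pos": TCP position; "tcp_rot": TCP orientation; "wrist_force": force on the tool from outside, world axes, zero at the start; "torque": the same for the moment, N m; "width": opening from 0.0 (shut) to 1.0 (fully open).
Only numpy, scipy, OpenCV 4.12 (cv2) and the standard library are available. Lean on these libraries where they do the work, as an engineer would, in place of code of your own. Each camera call takes 0.05 s, during which the arm holds its last target.

## Working session

There is one attempt and no reset: what is moved stays moved. The work goes in short steps, Python scripts to look and compute and a tool call to move; the robot and the scene stay as the last step left them, time stands still between calls to the robot, and variables do not carry over. Pictures are saved under pics/ and viewed, and the job is handed in when it is done.

Besides the shell and the picture viewer there is one more tool, called after "Call:" in YAML: its name, and indented under it one key for each argument. servo_tool: Moves the arm, as the interface text tells. Its arguments: {"type":"object","properties":{"targets":{"type":"string"},"newtons":{"type":"number"}},"required":["targets"]}

```bash
mkdir -p pics; cat > h.py <<'E'
from workcell import bot, read_camera, finish_job
import numpy as np, cv2
from scipy.spatial.transform import Rotation as R
def snap(n,tag):
    s=bot.read_state(); c=read_camera(n); cv2.imwrite(f'pics/{tag}.png',c['image'][:,:,::-1]); np.savez(f'pics/{tag}.npz',**{k:v for k,v in c.items()},tp=s['tool_pos'],tr=s['tcp_rot']); return c
def st():
    s=bot.read_state(); print(round(s['time'],2),np.round(s['tool_pos'],4),np.round(s['tcp_rot'],3),np.round(s['wrist_force'],1),round(s['width'],3),np.round(s['q'],2))
E
python3 - <<'E'
from h import *
st()
for n in ['scene','top','wrist']:
    c=snap(n,n+'0'); print({k:(v if k!='image' else v.shape) for k,v in c.items()})
E
```

```text
0.0 [0.2895 0.609  0.23  ] [-6.910e-01 -3.064e+00  3.000e-03] [-0.7  0.6 -0.2] 1.0 [ 1.09  0.26  1.61  0.    1.27 -0.04]
{'image': (420, 560, 3), 'mtx': array([[522.76886911,   0.        , 282.39871921],
       [  0.        , 522.76886911, 205.690866  ],
       [  0.        ,   0.        ,   1.        ]]), 'eye': array([ 1.35590319, -0.90850492,  1.09479526]), 'orientation': array([0.83643532, 0.34466504, 0.69627128])}
{'image': (420, 560, 3), 'mtx': array([[470.81747744,   0.        , 279.2573848 ],
       [  0.        , 470.81747744, 212.57375516],
       [  0.        ,   0.        ,   1.        ]]), 'eye': array([ 0.20479498, -0.02363405,  1.53060201]), 'orientation': array([ 0.15745088, -0.15891076, -1.54364894])}
{'image': (420, 560, 3), 'mtx': array([[307.44314577,   0.        , 277.59882219],
       [  0.        , 307.44314577, 208.90312046],
       [  0.        ,   0.        ,   1.        ]]), 'T_tool_cam': array([[ 1.52284883e-04,  9.49734742e-01,  3.13055742e-01,
         8.02155185e-02],
       [ 9.99999953e-01, -6.13528310e-05, -3.00316999e-04,
         3.89629864e-04],
       [-2.66014631e-04,  3.13055773e-01, -9.49734706e-01,
        -1.42718763e-01],
       [ 0.00000000e+00,  0.00000000e+00,  0.00000000e+00,
         1.00000000e+00]])}
```

View pics/scene0.png

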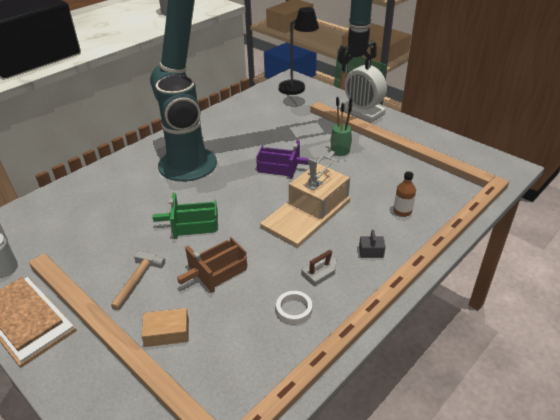

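View pics/top0.png

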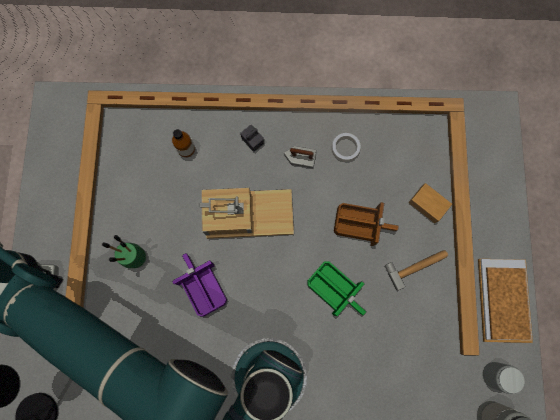

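View pics/wrist0.png

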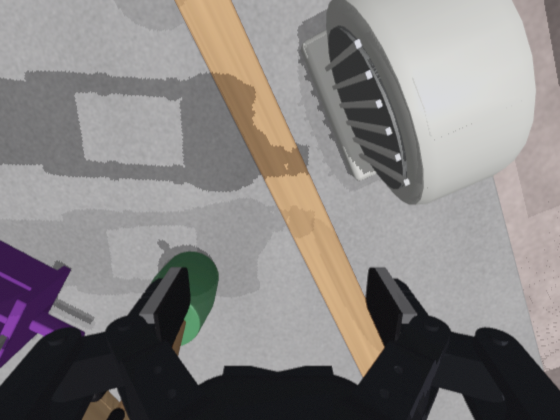

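```bash
cat >> h.py <<'E'
def load(tag): return dict(np.load(f'pics/{tag}.npz'))
def camT(c):
    if 'eye' in c: return R.from_rotvec(c['orientation']).as_matrix(), c['eye']
    T=c['T_tool_cam']; Rt=R.from_rotvec(c['tr']).as_matrix()
    return Rt@T[:3,:3], Rt@T[:3,3]+c['tp']
def ray(c,u,v):
    Rm,e=camT(c); d=np.linalg.inv(c['mtx'])@[u,v,1]; return e,Rm@(d*[1,-1,-1])
def plane(c,u,v,z):
    e,d=ray(c,u,v); return e+d*(z-e[2])/d[2]
def proj(c,p):
    Rm,e=camT(c); q=Rm.T@(np.asarray(p)-e); q=q*[1,-1,-1]; h=c['mtx']@q; return h[:2]/h[2]
def tri(l):
    A=np.zeros((3,3));b=np.zeros(3)
    for c,u,v in l:
        e,d=ray(c,u,v); d=d/np.linalg.norm(d); P=np.eye(3)-np.outer(d,d); A+=P;b+=P@e
    return np.linalg.solve(A,b)
def crop(tag,x0,y0,x1,y1,s,out):
    im=cv2.imread(f'pics/{tag}.png')[y0:y1,x0:x1]; cv2.imwrite(f'pics/{out}.png',cv2.resize(im,None,fx=s,fy=s,interpolation=cv2.INTER_CUBIC))
E
python3 - <<'E'
from h import *
crop('top0',190,170,310,250,6,'c1'); crop('top0',320,190,410,260,8,'c2')
crop('scene0',170,230,260,300,8,'c3'); crop('scene0',250,140,370,245,6,'c4')
E
```

```text
(no output)
```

View pics/c1.png

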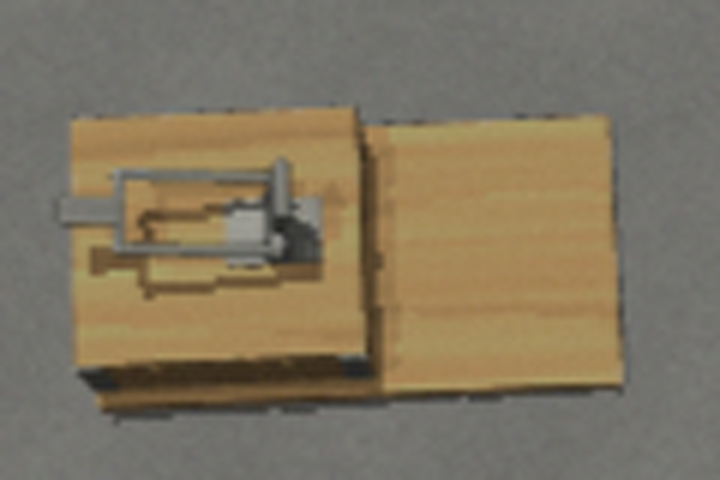

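View pics/c2.png

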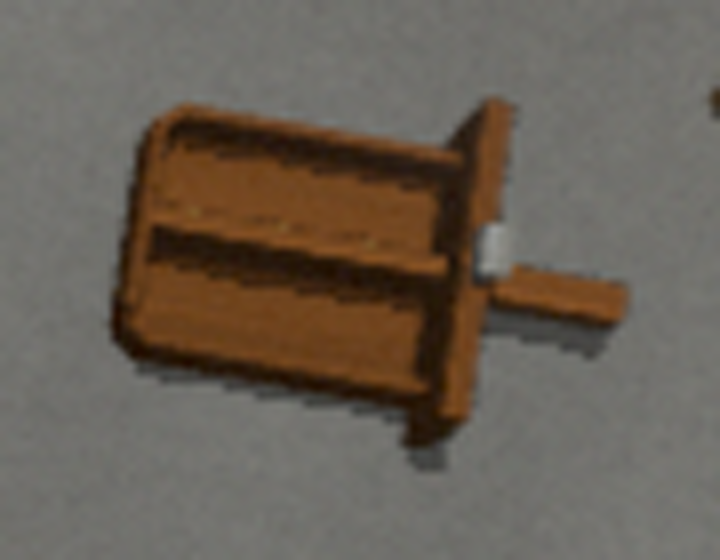

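View pics/c3.png

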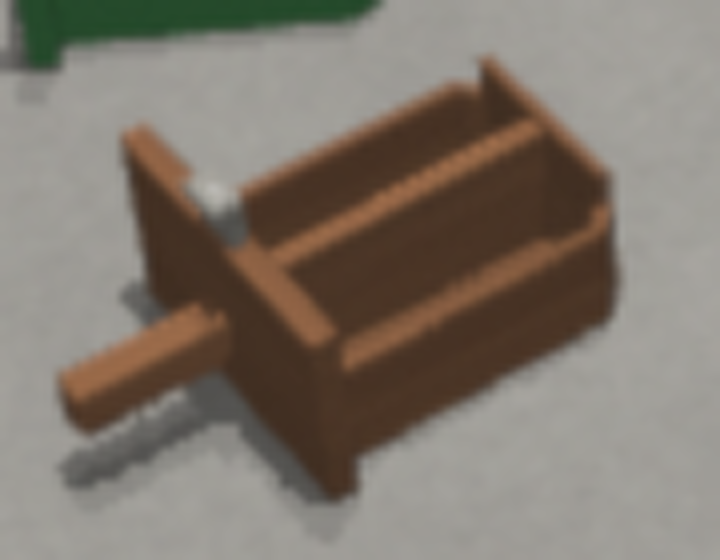

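View pics/c4.png

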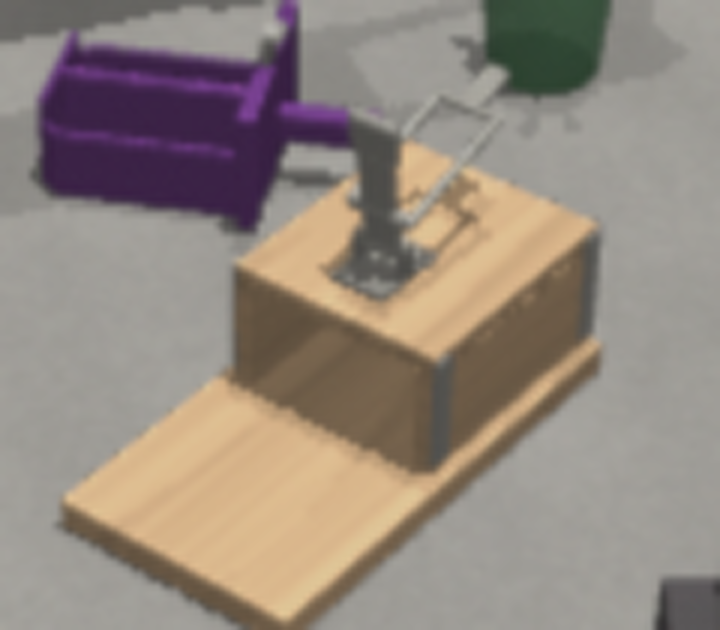

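```bash
python3 - <<'E'
from h import *
t=load('top0')
def P(X,Y,x0,y0,s,z): return plane(t,x0+(X+.5)/s-.5,y0+(Y+.5)/s-.5,z)
roof=np.array([P(X,Y,190,170,6,.098) for X,Y in [(72,118),(355,108),(366,358),(77,367)]])
print(roof.round(4)); print(roof.mean(0))
land=np.array([P(X,Y,190,170,6,.02) for X,Y in [(608,118),(622,388)]]);print(land.round(4))
for e in [(0,1),(3,2),(1,2),(0,3)]:
    d=roof[e[1]]-roof[e[0]];print(np.linalg.norm(d),np.degrees(np.arctan2(d[1],d[0])))
d=land[1]-land[0];print(np.linalg.norm(d),np.degrees(np.arctan2(d[1],d[0])))
# tray
rib0=P(170,215,320,190,8,.058); rib1=P(448,263,320,190,8,.058)
fb=[P(X,Y,320,190,8,.082) for X,Y in [(500,100),(453,415)]]
pe=[P(X,Y,320,190,8,.049) for X,Y in [(628,287),(620,322)]]
print('rib',rib0,rib1,'front',fb,'pull end',pe)
d=rib0-rib1;print(np.degrees(np.arctan2(d[1],d[0]))); d=fb[1]-fb[0];print(np.linalg.norm(d),np.degrees(np.arctan2(d[1],d[0])))
k=(fb[0]+fb[1])/2; e=(pe[0]+pe[1])/2; d=k-e;print(np.degrees(np.arctan2(d[1],d[0])),np.linalg.norm(d[:2]))
E
```

```text
[[0.5676 0.2233 0.098 ]
 [0.5762 0.0756 0.098 ]
 [0.4439 0.0654 0.098 ]
 [0.436  0.2136 0.098 ]]
[0.50592049 0.1444665  0.098     ]
[[ 0.5938 -0.0587  0.02  ]
 [ 0.4434 -0.0687  0.02  ]]
0.14792604146501412 -86.65531337173634
0.14834738286052554 -86.95274620789436
0.13276653620577786 -175.60693559100753
0.13198951963342995 -175.7828227899451
0.1507241008739147 -176.1962268932269
rib [ 0.49813677 -0.21829429  0.058     ] [ 0.48107999 -0.32875721  0.058     ] front [array([ 0.54244999, -0.34562023,  0.082     ]), array([ 0.41664184, -0.3245286 ,  0.082     ])] pull end [array([ 0.47457335, -0.40238621,  0.049     ]), array([ 0.46032163, -0.39877474,  0.049     ])]
81.22218102683168
0.12756389440469704 170.48291884719023
79.53586502568974 0.06661393131797094
```

```bash
cat >> h.py <<'E'
CASE=np.array([.506,.1445]); CY=np.radians(93.6)
TRAY=np.array([.490,-.266]); TY=np.radians(80.5)
def wc(x,y,z,o=CASE,a=CY): return np.array([o[0]+x*np.cos(a)-y*np.sin(a),o[1]+x*np.sin(a)+y*np.cos(a),z])
def downR(yaw): # tool x along yaw, z down
    x=[np.cos(yaw),np.sin(yaw),0]; z=[0,0,-1]; return np.column_stack([x,np.cross(z,x),z])
def to(p,yaw,n=None):
    """remaining shift (mm, tool frame) and turn to target"""
    s=bot.read_state(); Rt=R.from_rotvec(s['tcp_rot']).as_matrix()
    d=Rt.T@(np.asarray(p)-s['tool_pos'])*1000; w=R.from_matrix(Rt.T@downR(yaw)).as_rotvec()
    print('t',round(s['time'],2),'shift',d.round(1),'turn',w.round(3),'yaw',round(np.degrees(np.arctan2(Rt[1,0],Rt[0,0])),2),'F',np.round(s['wrist_force'],1),'w',round(s['width'],3),'q',np.round(s['q'],2))
E
python3 - <<'E'
from h import *
for y in (0,np.pi): to([.490,-.266,.2],TY+y)
E
```

```text
t 0.15 shift [-556.8 -704.3   31.4] turn [-2.000e-03  1.000e-03  1.293e+00] yaw 154.58 F [ 1.1  0.5 -0.4] w 0.996 q [ 1.09  0.26  1.61  0.    1.27 -0.04]
t 0.15 shift [-556.8 -704.3   31.4] turn [-1.000e-03 -2.000e-03 -1.849e+00] yaw 154.58 F [ 1.1  0.5 -0.4] w 0.996 q [ 1.09  0.26  1.61  0.    1.27 -0.04]
```

Call:
servo_tool:
  targets: "0 0 0.125 0 0 -9 40;0 0 0.125 0 0 -9 40;0 0 0.125 0 0 -9 40;0 0 0.125 0 0 -9 40;0 0 0.125 0 0 -9 40;0 0 0.125 0 0 -9 40;0 0 0.125 0 0 -9 40;0 0 0.125 0 0 -9 40"

```text
time: 0.82
tool_pos: [0.2877, 0.6055, 0.296]
tcp_rot: [2.08, 2.348, -0.026]
wrist_force: [-0.0, -0.4, -0.2]
width: 0.473
```

```bash
python3 - <<'E'
from h import *
to([.490,-.266,.2],TY)
E
```

```text
t 0.82 shift [-888.1   96.6  107.6] turn [-0.008  0.015  0.287] yaw 96.93 F [-0.  -0.4 -0.2] w 0.473 q [ 1.09  0.24  1.52 -0.    1.4   0.97]
```

Call:
servo_tool:
  targets: "0 0 0.1 -41 4 0 40;0 0 0.1 -41 4 0 40;0 0 0.08 -41 4 0 40;0 0 0 -41 4 0 40;0 0 0 -41 0 0 40;0 0 0 -41 0 0 40;0 0 0 -41 0 0 40;0 0 0 -41 0 0 40"

```text
time: 1.48
tool_pos: [0.2695, 0.2804, 0.296]
tcp_rot: [2.399, 2.018, -0.027]
wrist_force: [1.7, -0.6, 0.9]
width: 0.467
```

```bash
python3 - <<'E'
from h import *
to([.490,-.266,.2],TY)
E
```

```text
t 1.48 shift [-498.9  311.5  102.6] turn [-0.006  0.017 -0.006] yaw 80.14 F [ 1.7 -0.6  0.9] w 0.467 q [ 0.75 -0.33  2.06 -0.01  1.43  0.92]
```

Call:
servo_tool:
  targets: "0 0 0 -27 31 0 40;0 0 0 -27 31 0 40;0 0 0 -27 31 0 40;0 0 0 -36 20 0 40;0 0 0 -36 20 0 40;0 0 0 -36 20 0 40;0 0 0 -36 20 0 40;0 0 0 -36 20 0 40"

```text
time: 2.15
tool_pos: [0.4105, -0.0173, 0.2987]
tcp_rot: [2.389, 2.029, -0.018]
wrist_force: [1.3, -0.0, -0.1]
width: 0.467
```

```bash
python3 - <<'E'
from h import *
to([.490,-.266,.2],TY)
E
```

```text
t 2.15 shift [-231.1  119.   101.5] turn [-0.002  0.013  0.003] yaw 80.66 F [ 1.3 -0.  -0.1] w 0.467 q [-0.09 -0.29  2.03 -0.01  1.41  0.07]
```

Call:
servo_tool:
  targets: "0 0.013 0 -35 18 7 40;0 0 0 -35 18 7 40;0 0 0 -35 18 7 40;0 0 0 -35 18 7 40;0 0 0 -35 18 7 40;0 0 0 -30 18 7 40;0 0 0 -25 11 7 40;0 0 0 0 0 0 40"

```text
time: 2.82
tool_pos: [0.4908, -0.2829, 0.2479]
tcp_rot: [2.403, 2.02, 0.002]
wrist_force: [-0.1, -0.1, 0.2]
width: 0.47
```

```bash
python3 - <<'E'
from h import *
to([.490,-.266,.2],TY)
snap('wrist','w1')
E
```

```text
t 2.82 shift [16.5 -3.8 47.9] turn [ 0.003  0.001 -0.007] yaw 80.1 F [-0.1 -0.1  0.2] w 0.47 q [-0.57  0.05  1.82  0.    1.27 -0.39]
```

View pics/w1.png

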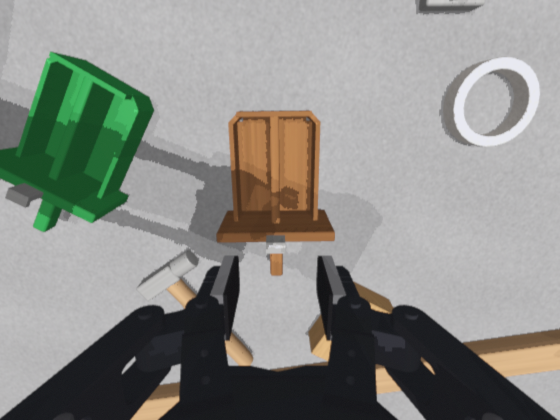

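```bash
python3 - <<'E'
from h import *
c=load('w1')
for n,u,v,z in [('rib nose',275,116,.058),('rib mid',275,165,.058),('rib back',275.5,209,.058),('fbL',218,240,.082),('fbR',334,239,.082),('wallL',232,120,.045),('wallR',319,120,.045),('noseTL',240,111,.06),('noseTR',312,110.5,.06),('pull end',276.5,274,.049)]:
    print(n,plane(c,u,v,z).round(4))
E
python3 - <<'E'
import sys; sys.path.insert(0,'.')
E
```

```text
rib nose [ 0.5014 -0.2113  0.058 ]
rib mid [ 0.4925 -0.2615  0.058 ]
rib back [ 0.4843 -0.3113  0.058 ]
fbL [ 0.4177 -0.3277  0.082 ]
fbR [ 0.5427 -0.3485  0.082 ]
wallL [ 0.4548 -0.2077  0.045 ]
wallR [ 0.5474 -0.2238  0.045 ]
noseTL [ 0.467  -0.2002  0.06  ]
noseTR [ 0.5397 -0.2124  0.06  ]
pull end [ 0.47   -0.3992  0.049 ]
```

```bash
sed -i 's/^TRAY=.*/TRAY=np.array([.4920,-.266]); TY=np.radians(80.4)/' h.py; python3 - <<'E'
from h import *
to([.492,-.266,.023],TY)
E
```

```text
t 2.87 shift [ 14.8  -1.6 225.3] turn [ 0.003 -0.001 -0.005] yaw 80.1 F [ 0.   0.5 -0.5] w 0.47 q [-0.57  0.04  1.82  0.    1.27 -0.39]
```

Call:
servo_tool:
  targets: "0 0 -0.005 8 -1 25 40;0 0 0 7 -1 35 40;0 0 0 0 0 35 40;0 0 0 0 0 35 40;0 0 0 0 0 20 40;0 0 0 0 0 0 40"

```text
time: 3.37
tool_pos: [0.4934, -0.2618, 0.0983]
tcp_rot: [2.394, 2.023, 0.011]
wrist_force: [-1.2, -0.1, -0.5]
width: 0.469
```

```bash
python3 - <<'E'
from h import *
to([.492,-.266,.023],TY)
E
```

```text
t 3.37 shift [-4.5 -1.4 75.3] turn [ 0.01  -0.001 -0.   ] yaw 80.39 F [-1.2 -0.1 -0.5] w 0.469 q [-0.54  0.16  1.99  0.01  0.98 -0.37]
```

Call:
servo_tool:
  targets: "0.01 0 0 -4 -1 25 40;0 0 0 0 0 22 40;0 0 0 0 0 17 40;0 0 0 0 0 9 40;0 0 0 0 0 0 40"

```text
time: 3.78
tool_pos: [0.4945, -0.2619, 0.0293]
tcp_rot: [2.393, 2.031, 0.005]
wrist_force: [-0.4, 0.3, 0.0]
width: 0.471
```

```bash
python3 - <<'E'
from h import *
to([.492,-.266,.023],TY); snap('wrist','w2')
E
```

```text
t 3.78 shift [-4.5 -1.9  6.3] turn [ 0.004 -0.001  0.004] yaw 80.63 F [-0.4  0.3  0. ] w 0.471 q [-0.53  0.26  2.03  0.    0.86 -0.37]
```

View pics/w2.png

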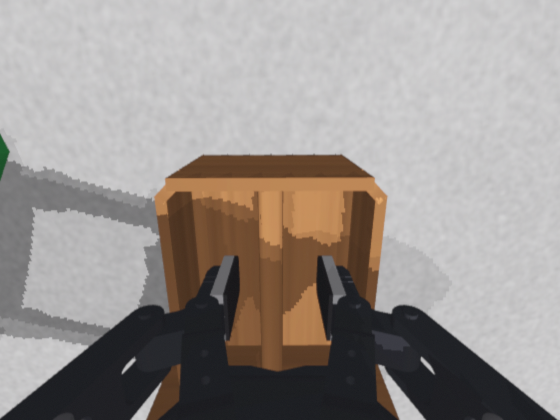

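Call:
servo_tool:
  targets: "0 0 -0.003 -4 -2 6 40;0 0 0 0 0 2 10;0 0 0 0 0 0 0;0 0 0 0 0 0 0;0 0 0 0 0 0 0;0 0 0 0 0 0 0;0 0 0 0 0 0 0;0 0 0 0 0 0 0"
  newtons: 60

```text
time: 4.5
tool_pos: [0.4949, -0.2672, 0.027]
tcp_rot: [2.384, 2.03, 0.01]
wrist_force: [0.3, 0.5, -2.1]
width: 0.112
```

```bash
python3 - <<'E'
from h import *
to([.492,-.266,.023],TY); to(wc(-155,0,0)*0+wc(-.155,0,.15),CY)
E
```

```text
t 4.5 shift [ 0.7 -3.1  4. ] turn [0.012 0.002 0.008] yaw 80.83 F [ 0.3  0.5 -2.1] w 0.112 q [-0.54  0.26  2.03  0.    0.84 -0.38]
t 4.5 shift [ 256.8  -18.9 -123.7] turn [ 0.012  0.003 -0.223] yaw 80.83 F [ 0.3  0.5 -2.1] w 0.112 q [-0.54  0.26  2.03  0.    0.84 -0.38]
```

Call:
servo_tool:
  targets: "0 0 0 0 0 -10 0;0 0 0 0 0 -15 0;0 0 0 0 0 -18 0;0 0 0 0 0 -18 0;0 0 0 0 0 -10 0"

```text
time: 4.92
tool_pos: [0.4881, -0.2633, 0.095]
tcp_rot: [-2.388, -2.033, -0.001]
wrist_force: [0.1, -0.2, -5.3]
width: 0.107
```

```bash
python3 - <<'E'
from h import *
to(wc(-.155,0,.075),CY); snap('wrist','w3')
E
```

```text
t 4.92 shift [254.2 -13.   21.1] turn [-0.003 -0.004 -0.223] yaw 80.82 F [ 0.1 -0.2 -5.3] w 0.107 q [-0.54  0.17  1.99  0.    0.99 -0.38]
```

View pics/w3.png

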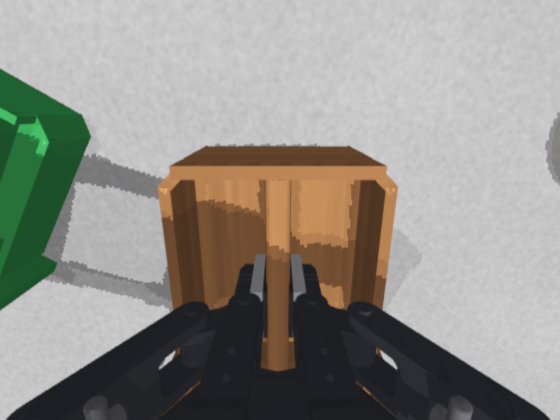

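Call:
servo_tool:
  targets: "0 0 -0.03 15 -2 0 0;0 0 -0.04 25 -2 0 0;0 0 -0.04 30 -2 0 0;0 0 -0.04 32 -1 0 0;0 0 -0.04 32 2 0 0;0 0 -0.03 32 4 0 0;0 0 0 28 6 0 0;0 0 0 15 2 0 0"

```text
time: 5.63
tool_pos: [0.4989, -0.0477, 0.0939]
tcp_rot: [-2.145, -2.291, -0.0]
wrist_force: [-0.1, 0.1, -6.6]
width: 0.106
```

```bash
python3 - <<'E'
from h import *
to(wc(-.155,0,.075),CY)
E
```

```text
t 5.63 shift [36.3 19.3 18.9] turn [-0.002 -0.002  0.003] yaw 93.77 F [-0.1  0.1 -6.6] w 0.106 q [-0.15  0.07  2.1   0.    0.97 -0.21]
```

Call:
servo_tool:
  targets: "0 0 0 14 9 3 0;0 0 0 14 9 3 0;0 0 0 8 2 3 0;0 0 0 0 0 0 0"

```text
time: 5.97
tool_pos: [0.5122, -0.0022, 0.081]
tcp_rot: [-2.132, -2.296, 0.004]
wrist_force: [-0.9, -1.0, -5.7]
width: 0.106
```

```bash
python3 - <<'E'
from h import *
to(wc(-.155,0,.075),CY); snap('wrist','w4');snap('top','t4'); crop('t4',190,160,320,260,6,'t4c')
E
```

```text
t 5.97 shift [-8.2  3.   6. ] turn [-0.008 -0.005  0.011] yaw 94.24 F [-0.9 -1.  -5.7] w 0.106 q [-0.06  0.11  2.09  0.    0.96 -0.13]
```

View pics/w4.png

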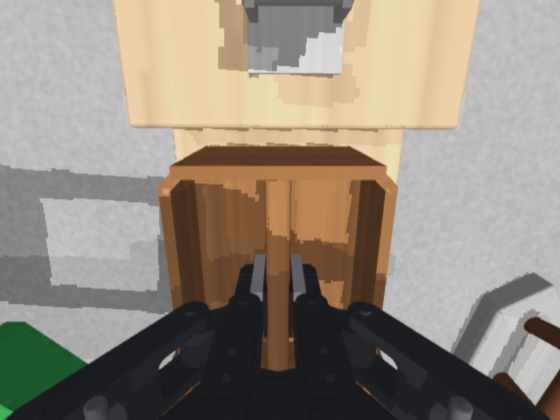

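View pics/t4c.png

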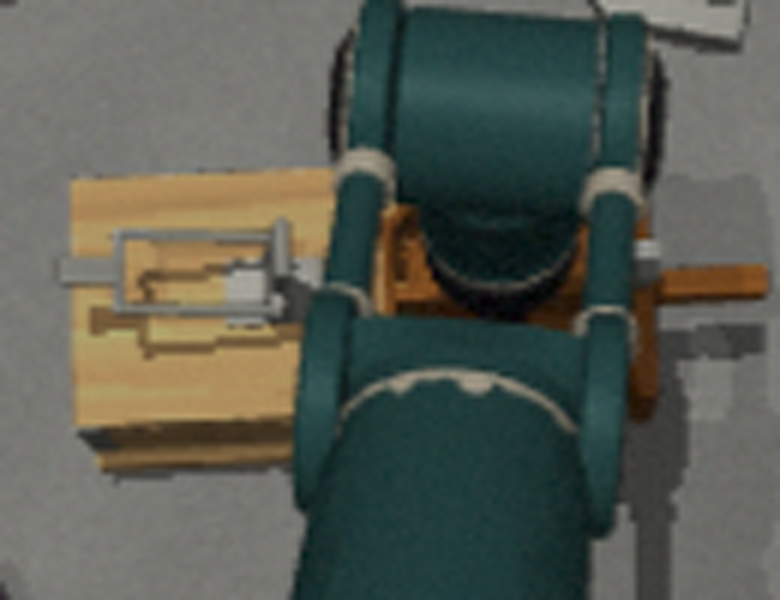

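```bash
python3 - <<'E'
from h import *
c=load('w4')
a=plane(c,131,126,.098);b=plane(c,458,127,.098);print(a,b,np.linalg.norm(a-b),(a+b)/2, wc(-.075,0,.098))
d=b-a;print(np.degrees(np.arctan2(d[1],d[0]))+90)
# landing edges at z=.02 seen between roof and tray
l=plane(c,174,140,.02);r=plane(c,402,140,.02);print(l,r,np.linalg.norm(l-r))
# tray nose top
z=c['tp'][2]-.023+.06
l=plane(c,176,172,z);r=plane(c,382,172,z);print((l+r)/2,np.linalg.norm(l-r))
print(plane(c,278,180,z)); st()
for n,u,v in (('plate front mid',294.5,74),):print(plane(c,u,v,.1))
E
```

```text
[0.44903593 0.06688303 0.098     ] [0.57836502 0.07616372 0.098     ] 0.12966165495306084 [0.51370048 0.07152338 0.098     ] [0.51070929 0.069648   0.098     ]
94.10452268014814
[0.44016208 0.05345687 0.02      ] [0.58803827 0.06455682 0.02      ] 0.14829219630509644
[0.50885573 0.0567857  0.11803272] 0.07193145914729394
[0.50881507 0.05392475 0.11803272]
6.07 [ 0.5123 -0.0039  0.0815] [-2.133 -2.295  0.005] [-0.8 -0.4 -5.6] 0.104 [-0.06  0.11  2.09  0.    0.96 -0.13]
[0.51211466 0.09042153 0.1       ]
```

```bash
sed -i 's/^CASE=.*/CASE=np.array([.508,.1455]); CY=np.radians(93.9)/' h.py; python3 - <<'E'
from h import *
to(wc(-.155,0,.047),CY)
E
```

```text
t 6.07 shift [-5.8  6.1 34.5] turn [-0.008 -0.004  0.005] yaw 94.19 F [-0.8 -0.4 -5.6] w 0.104 q [-0.06  0.11  2.09  0.    0.96 -0.13]
```

Call:
servo_tool:
  targets: "-0.008 -0.004 0.005 -5 5 8 0;0 0 0 0 0 10 0;0 0 0 0 0 8 0;0 0 0 0 0 0 0"

```text
time: 6.4
tool_pos: [0.5177, -0.0121, 0.0533]
tcp_rot: [2.146, 2.29, -0.0]
wrist_force: [-0.1, -0.1, -5.5]
width: 0.106
```

```bash
python3 - <<'E'
from h import *
to(wc(-.155,0,.047),CY)
E
```

```text
t 6.4 shift [2.9 1.  6.3] turn [ 0.002  0.002 -0.003] yaw 93.72 F [-0.1 -0.1 -5.5] w 0.106 q [-0.07  0.15  2.1  -0.    0.89 -0.13]
```

Call:
servo_tool:
  targets: "0 0 0 1 0 4 0;0 0 0 0 0 3 0;0 0 0 0 0 2 0;0 0 0 0 0 0 0"

```text
time: 6.73
tool_pos: [0.5173, -0.0121, 0.0474]
tcp_rot: [-2.152, -2.288, 0.002]
wrist_force: [-0.3, 0.7, -6.9]
width: 0.104
```

```bash
python3 - <<'E'
from h import *
to(wc(-.155,0,.047),CY)
E
```

```text
t 6.73 shift [2.9 1.4 0.4] turn [-0.001  0.001 -0.007] yaw 93.53 F [-0.3  0.7 -6.9] w 0.104 q [-0.07  0.16  2.1  -0.    0.88 -0.13]
```

Call:
servo_tool:
  targets: "0 0 0 0 0 2 0;0 0 0 0 0 2 0;0 0 0 0 0 0 0"

```text
time: 6.98
tool_pos: [0.5185, -0.0123, 0.0471]
tcp_rot: [2.152, 2.288, -0.001]
wrist_force: [1.1, 0.2, -6.8]
width: 0.106
```

Call:
servo_tool:
  targets: "0 0 0 0 0 4 0;0 0 0 0 0 4 0;0 0 0 0 0 0 0"

```text
time: 7.23
tool_pos: [0.5198, -0.0124, 0.0478]
tcp_rot: [-2.153, -2.288, 0.002]
wrist_force: [0.5, -0.2, -7.1]
width: 0.107
```

```bash
python3 - <<'E'
from h import *
st(); print(bot.read_state()['joint_vel'],bot.read_state()['joint_torque'],bot.read_state()['torque'])
snap('scene','s5'); crop('s5',200,100,400,250,4,'s5c');snap('wrist','w5');st()
E
```

```text
7.23 [ 0.5198 -0.0124  0.0478] [-2.153e+00 -2.288e+00  2.000e-03] [ 0.5 -0.2 -7.1] 0.107 [-0.07  0.16  2.1  -0.    0.88 -0.13]
[ 0.00145213 -0.03307591 -0.02238993 -0.00074999  0.05943363  0.00031588] [-2.75934244e-04 -4.31338906e+01 -3.30075788e+01 -2.83535267e-02
  4.04807255e-01  4.53748391e-03] [ 0.00503566 -0.04119198  0.00979328]
7.33 [ 0.5203 -0.0125  0.0469] [ 2.152  2.287 -0.   ] [-0.8 -0.5 -5.9] 0.105 [-0.07  0.17  2.1  -0.    0.88 -0.13]
```

View pics/s5c.png

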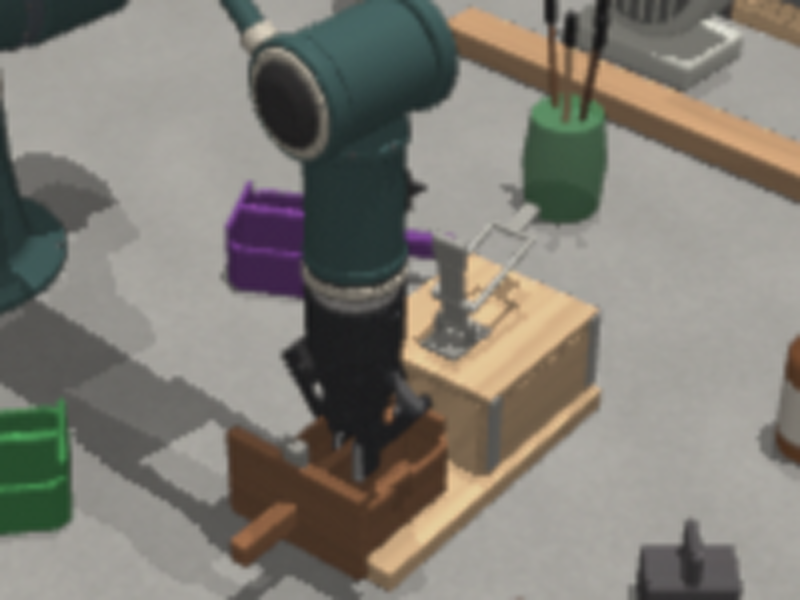

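View pics/w5.png

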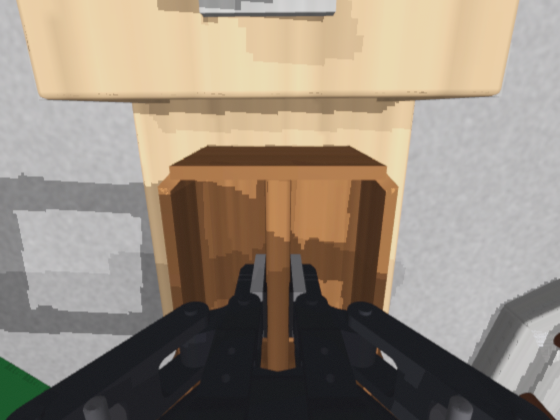

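Call:
servo_tool:
  targets: "0 0 0 0 -3 7 0;0 0 0 0 0 7 0;0 0 0 0 0 0 0"

```text
time: 7.58
tool_pos: [0.5212, -0.0125, 0.0487]
tcp_rot: [2.151, 2.287, 0.002]
wrist_force: [0.8, 0.4, -6.7]
width: 0.111
```

```bash
python3 - <<'E'
from h import *
for i in range(4):
    s=bot.read_state(); print(s['time'],np.round(s['tool_pos'],4),np.round(s['wrist_force'],2),np.round(s['q'],4),np.round(s['joint_torque'],2)); read_camera('top')
E
```

```text
7.5833 [ 0.5212 -0.0125  0.0487] [ 0.77  0.37 -6.73] [-7.160e-02  1.637e-01  2.095e+00 -2.000e-04  8.807e-01 -1.326e-01] [ 1.000e-02 -4.414e+01 -3.362e+01 -3.000e-02  6.600e-01  0.000e+00]
7.6333 [ 0.5223 -0.0126  0.0487] [ 0.74 -0.21 -5.23] [-7.1600e-02  1.6400e-01  2.0945e+00 -1.0000e-04  8.7830e-01 -1.3260e-01] [ 6.000e-02 -3.972e+01 -2.975e+01 -2.000e-02  5.800e-01  0.000e+00]
7.6833 [ 0.522  -0.0125  0.0473] [ 1.15  0.02 -6.44] [-7.1700e-02  1.6580e-01  2.0958e+00 -1.0000e-04  8.7550e-01 -1.3260e-01] [ 6.000e-02 -4.301e+01 -3.206e+01 -2.000e-02  4.500e-01  0.000e+00]
7.7333 [ 0.5214 -0.0125  0.0464] [-0.21 -0.26  8.18] [-7.1700e-02  1.6680e-01  2.0966e+00 -1.0000e-04  8.7510e-01 -1.3260e-01] [-1.200e-01 -3.515e+01 -2.712e+01 -1.000e-02 -2.600e-01  1.000e-02]
```

Call:
servo_tool:
  targets: "0 0 0 0 0 6 0"

```text
time: 7.87
tool_pos: [0.5215, -0.0125, 0.0461]
tcp_rot: [-2.152, -2.288, 0.001]
wrist_force: [-35.3, 2.3, 59.3]
width: 0.108
```

```bash
python3 - <<'E'
from h import *
for i in range(4):
    s=bot.read_state(); print(s['time'],np.round(s['tool_pos'],4),np.round(s['wrist_force'],2),np.round(s['q'],4),np.round(s['joint_torque'],2)); read_camera('top')
E
```

```text
7.8667 [ 0.5215 -0.0125  0.0461] [-35.25   2.29  59.28] [-7.1600e-02  1.7000e-01  2.0935e+00 -2.0000e-04  8.7900e-01 -1.3260e-01] [ -0.85   4.71 -14.14   0.15 -13.4   -0.  ]
7.9167 [ 0.5215 -0.0126  0.0459] [-21.87   0.62  48.7 ] [-7.1700e-02  1.7020e-01  2.0937e+00 -3.0000e-04  8.7860e-01 -1.3260e-01] [ -0.32 -17.79 -23.29   0.07  -7.43  -0.  ]
7.9667 [ 0.5215 -0.0125  0.0459] [-21.1    1.57  48.92] [-7.1600e-02  1.6980e-01  2.0941e+00 -3.0000e-04  8.7800e-01 -1.3260e-01] [ -0.4  -17.66 -23.44   0.1   -7.34  -0.  ]
8.0167 [ 0.5215 -0.0126  0.0459] [-20.28   1.12  48.86] [-7.1600e-02  1.6960e-01  2.0943e+00 -3.0000e-04  8.7760e-01 -1.3260e-01] [ -0.4  -17.91 -23.38   0.1   -7.27  -0.  ]
```

Call:
servo_tool:
  targets: "0 0 0 0 0 -1 0;0 0 0 0 0 -0.5 0;0 0 0 0 0 0 0;0 0 0 0 0 0 0"

```text
time: 8.4
tool_pos: [0.5204, -0.0126, 0.0459]
tcp_rot: [-2.152, -2.287, 0.002]
wrist_force: [-3.0, 1.1, 6.9]
width: 0.105
```

Call:
servo_tool:
  targets: "0 0 0 0 0 0 40;0 0 0 0 0 0 40;0 0 0 0 0 0 40;0 0 0 0 0 -15 40;0 0 0 0 0 -30 40;0 0 0 0 0 -40 40;0 0 0 0 0 -40 40;0 0 0 0 0 -30 40"

```text
time: 9.07
tool_pos: [0.5138, -0.0123, 0.1927]
tcp_rot: [-2.139, -2.273, 0.026]
wrist_force: [0.4, -0.9, 0.8]
width: 0.469
```

```bash
python3 - <<'E'
from h import *
st(); snap('wrist','w6')
E
```

```text
9.07 [ 0.5138 -0.0123  0.1927] [-2.139 -2.273  0.026] [ 0.4 -0.9  0.8] 0.469 [-0.07  0.    1.97 -0.    1.19 -0.13]
```

View pics/w6.png

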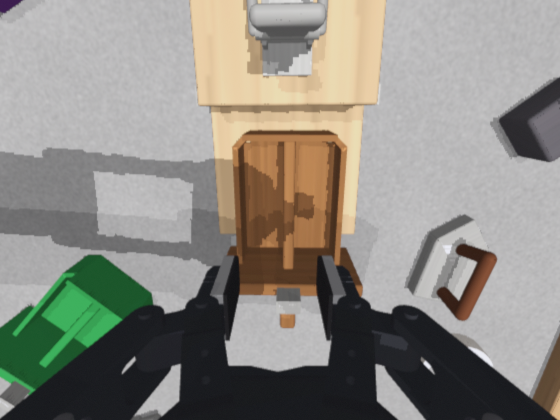

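```bash
python3 - <<'E'
from h import *
c=load('w6')
for n,u,v,z in [('nose',290,131.5,.08),('noseL',246,132,.08),('noseR',334,132,.08),('ribback',288,268,.078),('fbL',219,293,.102),('fbR',362,293,.102),('pullend',287,327,.069),('roofL',199,104,.098),('roofR',379,104,.098),('landL',214,140,.02),('landR',362,140,.02)]:
    print(n,plane(c,u,v,z).round(4))
E
```

```text
nose [0.5175 0.0508 0.08  ]
noseL [0.4819 0.0481 0.08  ]
noseR [0.5528 0.0526 0.08  ]
ribback [ 0.5248 -0.0738  0.078 ]
fbL [ 0.4648 -0.0898  0.102 ]
fbR [ 0.5896 -0.0801  0.102 ]
pullend [ 0.5291 -0.1476  0.069 ]
roofL [0.4489 0.0674 0.098 ]
roofR [0.5802 0.0754 0.098 ]
landL [0.4425 0.0336 0.02  ]
landR [0.5909 0.043  0.02  ]
```

```bash
sed -i 's/^CASE=.*/CASE=np.array([.5098,.146]); CY=np.radians(93.6)/' h.py; cat >> h.py <<'E'
def tt(p,yaw,tilt=0):
    s=bot.read_state(); Rt=R.from_rotvec(s['tcp_rot']).as_matrix()
    T=downR(yaw)@R.from_rotvec([0,tilt,0]).as_matrix()
    d=Rt.T@(np.asarray(p)-s['tool_pos'])*1000; w=R.from_matrix(Rt.T@T).as_rotvec()
    # same in case frame
    q=s['tool_pos'][:2]-CASE; cx=q[0]*np.cos(CY)+q[1]*np.sin(CY); cy=-q[0]*np.sin(CY)+q[1]*np.cos(CY)
    print('t',round(s['time'],2),'shift',d.round(1),'turn',w.round(3),'case xyz mm',np.round([cx*1e3,cy*1e3,s['tool_pos'][2]*1e3],1),'F',np.round(s['wrist_force'],1),'w',round(s['width']*85.4,1))
E
python3 - <<'E'
from h import *
p=np.array([.5284,-.136,.0395]); p[:2]+=.005*np.array([np.cos(CY),np.sin(CY)])
tt(p,np.radians(93.5),.26); print(p)
E
```

```text
t 9.12 shift [-119.2    5.5  159.5] turn [-0.015  0.258 -0.002] case xyz mm [-158.7    1.9  199.3] F [ 1.8 -0.7  3.4] w 39.9
[ 0.52808605 -0.13100987  0.0395    ]
```

Call:
servo_tool:
  targets: "-0.015 0.09 0 -35 1 0 40;0 0.09 0 -35 1 10 40;0 0.08 0 -35 1 20 40;0 0 0 -15 0 15 40;0 0 0 0 0 0 40;0 0 0 0 0 0 40"

```text
time: 9.62
tool_pos: [0.5411, -0.1181, 0.1499]
tcp_rot: [-1.998, -2.172, -0.298]
wrist_force: [-0.3, 0.1, 1.1]
width: 0.467
```

```bash
python3 - <<'E'
from h import *
p=np.array([.5281,-.131,.0395]); tt(p,np.radians(93.5),.26)
E
```

```text
t 9.62 shift [-40.3 -17.1 103. ] turn [ 0.022 -0.006  0.025] case xyz mm [-265.5  -14.7  149.9] F [-0.3  0.1  1.1] w 39.9
```

Call:
servo_tool:
  targets: "0.02 0 0.02 -15 -9 15 40;0 0 0 -12 -8 20 40;0 0 0 -8 0 20 40;0 0 0 0 0 0 40;0 0 0 0 0 0 40"

```text
time: 10.03
tool_pos: [0.5285, -0.1348, 0.0905]
tcp_rot: [-2.005, -2.152, -0.274]
wrist_force: [0.3, 0.6, -0.6]
width: 0.472
```

```bash
python3 - <<'E'
from h import *
p=np.array([.5281,-.131,.0395]); tt(p,np.radians(93.5),.26)
E
```

```text
t 10.03 shift [-9.6 -0.5 50.3] turn [ 0.005 -0.003  0.01 ] case xyz mm [-281.5   -1.    90.5] F [ 0.3  0.6 -0.6] w 40.3
```

Call:
servo_tool:
  targets: "0 0 0.01 -5 0 20 40;0 0 0 -3 0 18 40;0 0 0 -2 0 12 40;0 0 0 0 0 0 40;0 0 0 0 0 0 40"

```text
time: 10.45
tool_pos: [0.5347, -0.1279, 0.0473]
tcp_rot: [-2.014, -2.156, -0.279]
wrist_force: [0.1, -0.0, -0.4]
width: 0.468
```

```bash
python3 - <<'E'
from h import *
p=np.array([.5281,-.131,.0395]); tt(p,np.radians(93.5),.26);snap('wrist','w7')
E
```

```text
t 10.45 shift [-4.5 -7.   6.8] turn [0.014 0.001 0.009] case xyz mm [-274.9   -7.7   47.3] F [ 0.1 -0.  -0.4] w 40.0
```

View pics/w7.png

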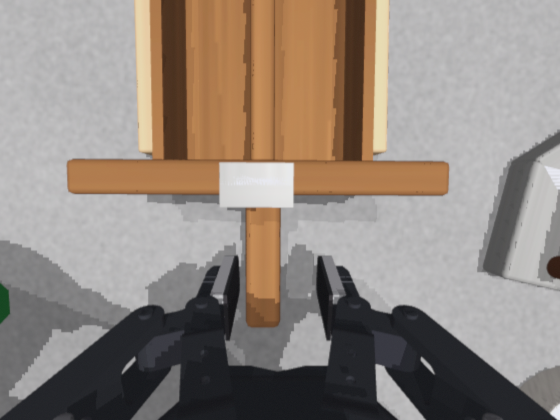

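Call:
servo_tool:
  targets: "0.01 0 0.008 -2 -7 6 40;0 0 0 0 0 0 40;0 0 0 0 0 0 40"

```text
time: 10.75
tool_pos: [0.5295, -0.1294, 0.0438]
tcp_rot: [-2.019, -2.148, -0.269]
wrist_force: [-0.4, 0.1, 0.0]
width: 0.471
```

```bash
python3 - <<'E'
from h import *
p=np.array([.5281,-.131,.0395]); tt(p,np.radians(93.5),.26)
E
```

```text
t 10.75 shift [-2.6 -1.5  3.8] turn [0.007 0.003 0.002] case xyz mm [-276.1   -2.4   43.8] F [-0.4  0.1  0. ] w 40.3
```

Close in on the pull (moderate grip).

Call:
servo_tool:
  targets: "0.007 0 0 0 -1.5 3 40;0 0 0 0 0 0 10;0 0 0 0 0 0 10;0 0 0 0 0 0 10;0 0 0 0 0 0 10;0 0 0 0 0 0 10"
  newtons: 50

```text
time: 11.25
tool_pos: [0.5283, -0.1294, 0.0419]
tcp_rot: [-2.016, -2.146, -0.261]
wrist_force: [-0.4, 0.4, -0.1]
width: 0.178
```

```bash
python3 - <<'E'
from h import *
p=np.array([.5281,-.131,.0395]); tt(p,np.radians(93.5),.26);snap('wrist','w8')
E
```

```text
t 11.25 shift [-2.2 -0.3  1.9] turn [0.001 0.004 0.002] case xyz mm [-276.    -1.1   41.9] F [-0.4  0.4 -0.1] w 15.2
```

View pics/w8.png

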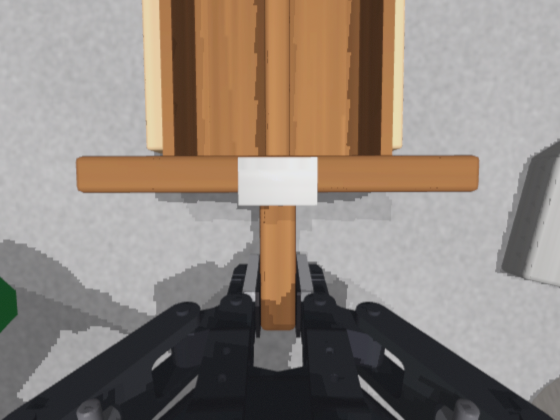

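Call:
servo_tool:
  targets: "0 0 0 10 -1 2.5 10;0 0 0 15 -1 4 10;0 0 0 15 0 4 10;0 0 0 15 0 4 10;0 0 0 0 0 0 10;0 0 0 0 0 0 10"

```text
time: 11.8
tool_pos: [0.5234, -0.07, 0.042]
tcp_rot: [-2.02, -2.148, -0.26]
wrist_force: [1.0, -3.0, -0.1]
width: 0.179
```

```bash
python3 - <<'E'
from h import *
tt(wc(-.131,0,.042),CY,.26);snap('wrist','w9')
E
```

```text
t 11.8 shift [82.7 -0.2 21.4] turn [ 0.004  0.008 -0.001] case xyz mm [-216.4    0.    42. ] F [ 1.  -3.  -0.1] w 15.3
```

View pics/w9.png

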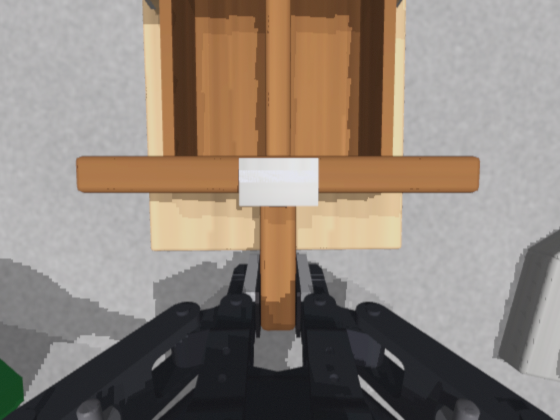

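Call:
servo_tool:
  targets: "0 0 0 10 0 2.5 10;0 0 0 14 0 3.7 10;0 0 0 14 0 3.7 10;0 0 0 14 0 3.7 10;0 0 0 8 0 2 10;0 0 0 0 0 0 10;0 0 0 0 0 0 10"

```text
time: 12.43
tool_pos: [0.5196, -0.0051, 0.042]
tcp_rot: [-2.022, -2.15, -0.259]
wrist_force: [1.8, -2.5, 0.5]
width: 0.179
```

```bash
python3 - <<'E'
from h import *
tt(wc(-.131,0,.042),CY,.26)
E
```

```text
t 12.43 shift [19.7 -0.3  5.1] turn [ 0.005  0.01  -0.001] case xyz mm [-151.4   -0.3   42. ] F [ 1.8 -2.5  0.5] w 15.3
```

Call:
servo_tool:
  targets: "0 0 0 7 0 2 10;0 0 0 6 0 1.6 10;0 0 0 4 0 1 10;0 0 0 0 0 0 10;0 0 0 0 0 0 10"

```text
time: 12.85
tool_pos: [0.5189, 0.0121, 0.042]
tcp_rot: [-2.022, -2.152, -0.258]
wrist_force: [0.6, -3.8, 1.2]
width: 0.172
```

```bash
python3 - <<'E'
from h import *
tt(wc(-.131,0,.042),CY,.26)
E
```

```text
t 12.85 shift [ 3.1 -0.7  0.8] turn [0.005 0.012 0.   ] case xyz mm [-134.2   -0.7   42. ] F [ 0.6 -3.8  1.2] w 14.7
```

Call:
servo_tool:
  targets: "0 0 0 5 0 1.3 10;0 0 0 3 0 0.8 10;0 0 0 0 0 0 10;0 0 0 0 0 0 10"

```text
time: 13.18
tool_pos: [0.5192, 0.0159, 0.0419]
tcp_rot: [-2.025, -2.159, -0.252]
wrist_force: [0.0, -3.1, 1.1]
width: 0.176
```

```bash
python3 - <<'E'
from h import *
tt(wc(-.131,0,.042),CY,.26);snap('scene','s10');crop('s10',200,100,400,250,4,'s10c');snap('wrist','w10')
E
```

```text
t 13.18 shift [-0.5 -1.2 -0.3] turn [0.006 0.019 0.002] case xyz mm [-130.5   -1.2   41.9] F [ 0.  -3.1  1.1] w 15.1
```

View pics/s10c.png

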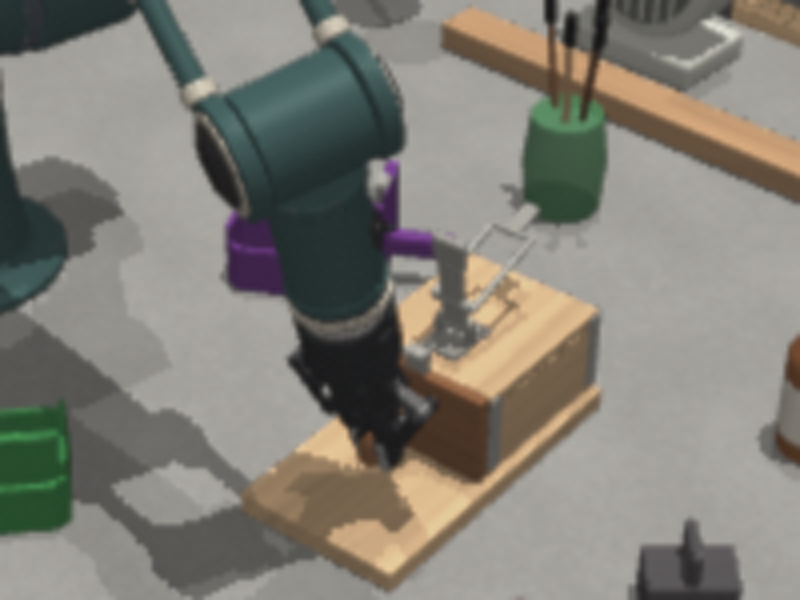

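View pics/w10.png

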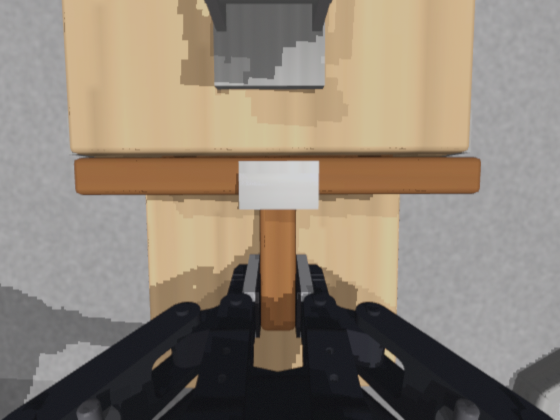

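Call:
servo_tool:
  targets: "0 0 0 5 0 1.3 10;0 0 0 4 0 1 10;0 0 0 0 0 0 10;0 0 0 0 0 0 10"

```text
time: 13.62
tool_pos: [0.5196, 0.0155, 0.0418]
tcp_rot: [-2.03, -2.175, -0.238]
wrist_force: [0.2, -3.1, 1.4]
width: 0.171
```

```bash
python3 - <<'E'
from h import *
tt(wc(-.131,0,.042),CY,.26)
E
```

```text
t 13.62 shift [-0.1 -1.6 -0.3] turn [0.008 0.036 0.007] case xyz mm [-130.9   -1.6   41.8] F [ 0.2 -3.1  1.4] w 14.6
```

```bash
python3 - <<'E'
from h import *
for i in range(5):
    s=bot.read_state(); tt(wc(-.131,0,.042),CY,.26);print(np.round(s['q'],4),np.round(s['joint_torque'],1)); read_camera('top')
E
```

```text
t 13.62 shift [-0.1 -1.6 -0.3] turn [0.008 0.036 0.007] case xyz mm [-130.9   -1.6   41.8] F [ 0.2 -3.1  1.4] w 14.6
[-0.165   0.1948  2.0935  0.2783  0.916  -0.4113] [  1.7 -39.7 -28.7   1.3   0.3  -0. ]
t 13.67 shift [-0.  -1.7 -0.3] turn [0.008 0.036 0.007] case xyz mm [-130.9   -1.7   41.8] F [ 0.1 -6.4  1. ] w 15.3
[-0.165   0.1949  2.0934  0.2782  0.9158 -0.4113] [  3.3 -39.3 -28.    2.1   0.6  -0. ]
t 13.72 shift [-0.1 -1.8 -0.3] turn [0.008 0.037 0.008] case xyz mm [-130.9   -1.8   41.7] F [-0.2 -6.8  1.6] w 15.2
[-0.1649  0.1949  2.0933  0.2781  0.9157 -0.4114] [  3.3 -39.3 -28.    2.2   0.6   0. ]
t 13.77 shift [-0.  -1.8 -0.3] turn [0.008 0.037 0.008] case xyz mm [-130.9   -1.8   41.8] F [-0.2 -6.7  1.5] w 15.4
[-0.1649  0.1949  2.0933  0.278   0.9157 -0.4114] [  3.4 -39.2 -28.    2.2   0.5  -0. ]
t 13.82 shift [-0.1 -1.8 -0.2] turn [0.008 0.037 0.008] case xyz mm [-130.9   -1.9   41.8] F [-0.3 -7.4  2.2] w 14.9
[-0.1647  0.1949  2.0932  0.278   0.9156 -0.4114] [  3.5 -39.2 -28.    2.2   0.5  -0. ]
```

Call:
servo_tool:
  targets: "0 0.03 0 6 -1 1.6 10;0 0 0 8 0 2 10;0 0 0 10 0 2.6 10;0 0 0 10 0 2.6 10"

```text
time: 14.2
tool_pos: [0.5199, 0.0198, 0.0416]
tcp_rot: [-2.026, -2.213, -0.22]
wrist_force: [-9.5, -35.8, 8.4]
width: 0.176
```

```bash
python3 - <<'E'
from h import *
tt(wc(-.131,0,.042),CY,.26);snap('wrist','w11');tt(wc(-.131,0,.042),CY,.26)
c=load('w11')
E
```

```text
t 14.2 shift [-4.2 -2.2 -1.3] turn [0.012 0.063 0.027] case xyz mm [-126.6   -2.1   41.6] F [ -9.5 -35.8   8.4] w 15.0
t 14.25 shift [-4.5 -2.3 -1.3] turn [0.012 0.063 0.027] case xyz mm [-126.3   -2.2   41.6] F [ -6.5 -45.1   9.8] w 15.5
```

View pics/w11.png

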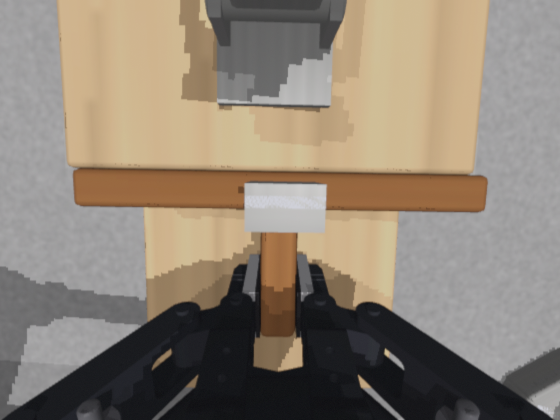

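Call:
servo_tool:
  targets: "0 0 0 0 0 0 10;0 0 0 0 0 0 10;0 0 0 0 0 0 40;0 0 0 0 0 0 40;0 0 0 0 0 0 40;0 0 0 -3 0 -20 40;0 0 0 -5 0 -35 40;0 0 0 0 0 -35 40"

```text
time: 14.92
tool_pos: [0.5124, -0.0034, 0.1211]
tcp_rot: [-2.018, -2.199, -0.205]
wrist_force: [1.1, -0.1, 0.1]
width: 0.465
```

Call:
servo_tool:
  targets: "0 -0.1 0 0 0 -35 40;0 -0.1 0 0 0 -35 40;0 0 0 0 0 -30 40;0 0 0 0 0 -30 40;0 0 0 0 0 0 40"

```text
time: 15.33
tool_pos: [0.5156, -0.0121, 0.2622]
tcp_rot: [2.117, 2.308, 0.005]
wrist_force: [0.6, -1.2, 1.5]
width: 0.466
```

```bash
python3 - <<'E'
from h import *
tt(wc(-.15,0,.25),CY,0);snap('wrist','w12');snap('scene','s12');snap('top','t12');crop('s12',260,130,370,220,7,'s12c');crop('t12',190,160,320,260,6,'t12c')
E
```

```text
t 15.33 shift [ 8.1  4.2 12.2] turn [0.009 0.005 0.024] case xyz mm [-158.1    4.1  262.2] F [ 0.6 -1.2  1.5] w 39.8
```

View pics/w12.png

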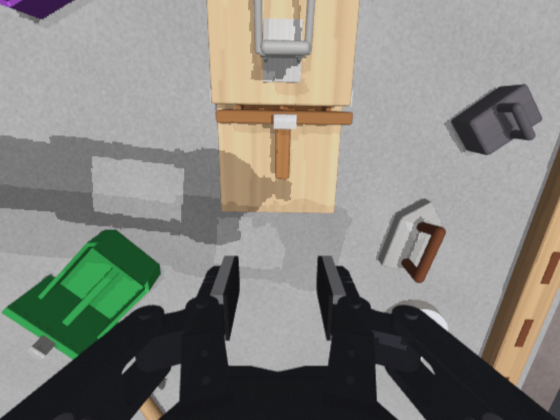

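View pics/s12c.png

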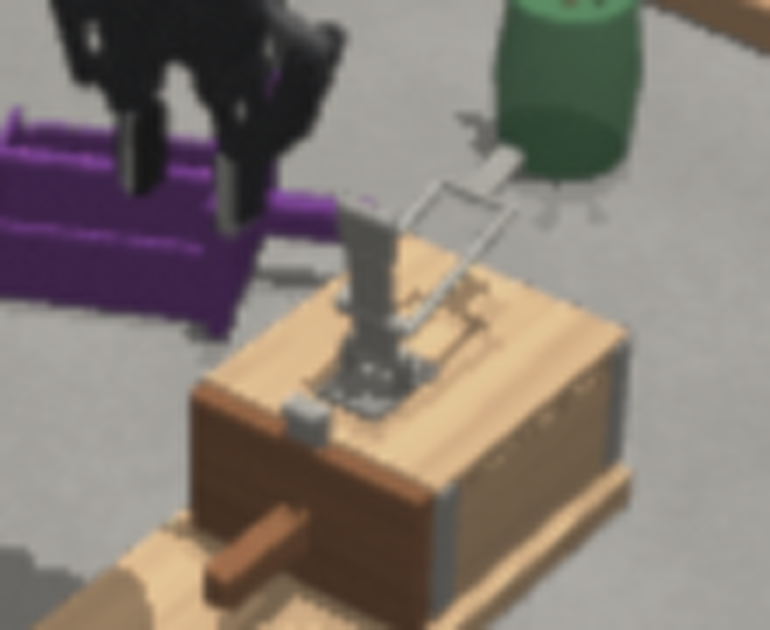

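View pics/t12c.png

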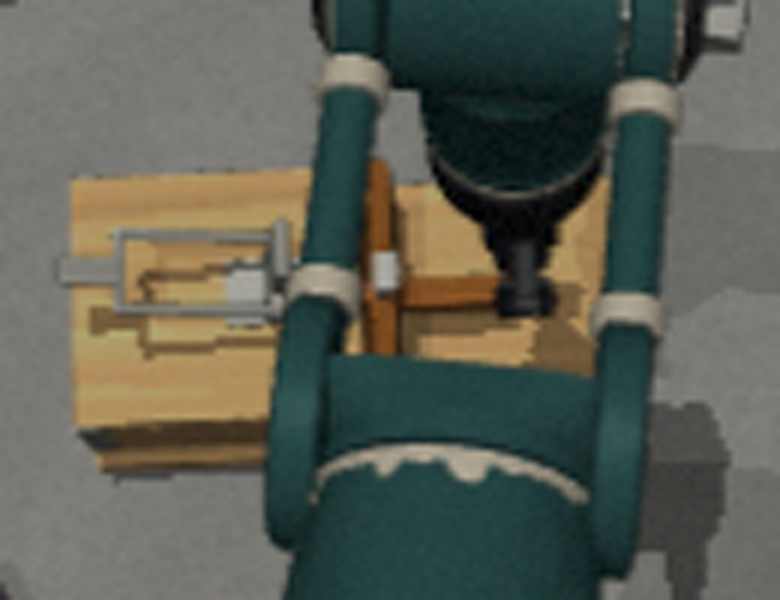

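```bash
python3 - <<'E'
from h import *
t=load('top0');s=load('scene0');w=load('w12')
def m(X,x0,k): return x0+(X+.5)/k-.5
def incase(p):
    q=p[:2]-CASE; return np.round(np.array([q[0]*np.cos(CY)+q[1]*np.sin(CY),-q[0]*np.sin(CY)+q[1]*np.cos(CY),p[2]])*1e3,1)
for n,a,b in [('tabend',(60,211),(498,74)),('bar',(118,212),(468,108)),('levertip',(282,185),(373,120))]:
    p=tri([(t,m(a[0],190,6),m(a[1],170,6)),(s,m(b[0],250,6),m(b[1],140,6))]); print(n,p.round(4),incase(p), proj(t,p)-[m(a[0],190,6),m(a[1],170,6)])
for u,v in [(262,47),(309,47)]: print(incase(plane(w,u,v,.202)))
for u,v in [(285,121)]: print('keeper',incase(plane(w,u,v,.122)))
for u,v in [(219,116),(352,118)]: print('fb',incase(plane(w,u,v,.102)))
for u,v in [(211,103),(353,105)]: print('roof',incase(plane(w,u,v,.098)))
# predicted tab pixel for theta
for name,c in (('top',t),('scene',s)):
  for th in (0.1,.2,.3): print(name,th,[ (proj(c,wc(-.032+.0+r*np.cos(th),0,.139+r*np.sin(th)))).round(1) for r in (.08,.11)])
print('scene obs',[(m(a,250,6),m(b,140,6)) for a,b in ((468,108),(498,74))],'top obs',[(m(a,190,6),m(b,170,6)) for a,b in ((118,212),(60,211))])
E
```

```text
tabend [0.5036 0.2157 0.1662] [ 70.    1.8 166.2] [-0.26487984 -0.26055774]
bar [0.5055 0.1883 0.1589] [ 42.5   1.6 158.9] [-0.32430143 -0.31696333]
levertip [0.5118 0.1033 0.1974] [-42.7   0.7 197.4] [-0.20316686 -0.19470102]
[-44.   15.1 202. ]
[-43.3 -12.7 202. ]
keeper [-89.2  -2.4 122. ]
fb [-87.   59.2 102. ]
fb [-85.9 -66.4 102. ]
roof [-75.6  66.9  98. ]
roof [-74.2 -67.1  98. ]
top 0.1 [array([207.8, 205. ]), array([197.7, 205.2])]
top 0.2 [array([207.8, 204.4]), array([197.6, 204.4])]
top 0.3 [array([208.1, 203.8]), array([198. , 203.5])]
scene 0.1 [array([328.4, 160.3]), array([333.8, 155.4])]
scene 0.2 [array([328.3, 158.4]), array([333.7, 152.8])]
scene 0.3 [array([328. , 156.6]), array([333.4, 150.4])]
scene obs [(327.5833333333333, 157.58333333333334), (332.5833333333333, 151.91666666666666)] top obs [(209.25, 204.91666666666666), (199.58333333333334, 204.75)]
```

Call:
servo_tool:
  targets: "0.008 0 0.02 30 1 0 40;0 0 0 40 1 0 40;0 0 0 40 0 0 40;0 0 0 40 0 0 40;0 0 0 30 0 0 40;0 0 0 12 0 0 40;0 0 0 0 0 0 40;0 0 0 0 0 0 40"

```text
time: 16.15
tool_pos: [0.4896, 0.1846, 0.2321]
tcp_rot: [-2.135, -2.268, 0.06]
wrist_force: [-0.1, -0.1, -0.1]
width: 0.465
```

```bash
python3 - <<'E'
from h import *
tt(wc(.06,0.001,.146),CY,0);snap('wrist','w13')
E
```

```text
t 16.15 shift [20.8 20.7 85.1] turn [-0.046  0.007 -0.002] case xyz mm [ 39.8  17.8 232.1] F [-0.1 -0.1 -0.1] w 39.7
```

View pics/w13.png

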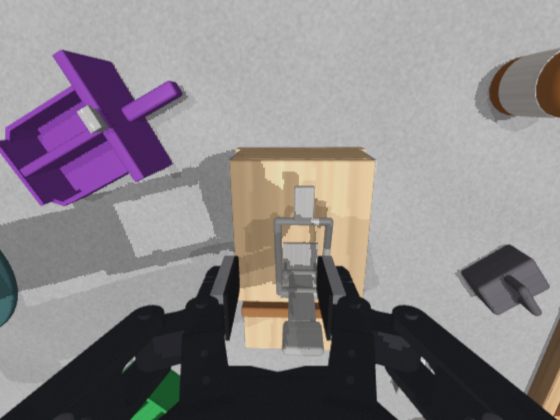

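```bash
cat >> h.py <<'E'
def incase(p):
    q=p[:2]-CASE; return np.round(np.array([q[0]*np.cos(CY)+q[1]*np.sin(CY),-q[0]*np.sin(CY)+q[1]*np.cos(CY),p[2]])*1e3,1)
E
python3 - <<'E'
from h import *
w=load('w13')
for n,u,v,z in [('tabend',304.5,186,.169),('bar',304,221,.16),('tabL',294.5,200,.167),('tabR',314,200,.167),('roofL',231,159,.098),('roofR',374,159,.098),('levtip',303.5,338,.202)]: print(n,incase(plane(w,u,v,z)))
E
```

```text
tabend [ 69.    1.8 169. ]
bar [ 40.    1.1 160. ]
tabL [ 58.3   8.5 167. ]
tabR [ 58.5  -5.2 167. ]
roofL [75.4 65.7 98. ]
roofR [ 76.1 -62.1  98. ]
levtip [-29.8   1.2 202. ]
```

Call:
servo_tool:
  targets: "-0.045 0.007 0 8 10 0 40;0 0 0 8 10 0 40;0 0 0 4 0 0 40;0 0 0 0 0 0 40;0 0 0 0 0 0 40"

```text
time: 16.62
tool_pos: [0.5079, 0.2007, 0.227]
tcp_rot: [-2.158, -2.278, 0.015]
wrist_force: [0.1, -1.0, 0.1]
width: 0.47
```

```bash
python3 - <<'E'
from h import *
tt(wc(.06,0.0015,.146),CY,0)
E
```

```text
t 16.62 shift [ 5.6 -2.4 81. ] turn [-0.009  0.004 -0.009] case xyz mm [ 54.7  -1.6 227. ] F [ 0.1 -1.   0.1] w 40.2
```

Call:
servo_tool:
  targets: "-0.009 0.004 -0.009 2 -1 15 35;0 0 0 2 -1 18 35;0 0 0 1 0 18 35;0 0 0 0 0 12 35;0 0 0 0 0 0 35;0 0 0 0 0 0 35"

```text
time: 17.12
tool_pos: [0.5077, 0.2027, 0.1641]
tcp_rot: [2.154, 2.285, 0.001]
wrist_force: [0.1, 1.0, 0.0]
width: 0.411
```

```bash
python3 - <<'E'
from h import *
tt(wc(.06,0.0015,.146),CY,0);snap('wrist','w14')
E
```

```text
t 17.12 shift [ 3.2 -3.  18. ] turn [ 0.001  0.001 -0.003] case xyz mm [ 56.8  -1.5 164.1] F [0.1 1.  0. ] w 35.1
```

View pics/w14.png

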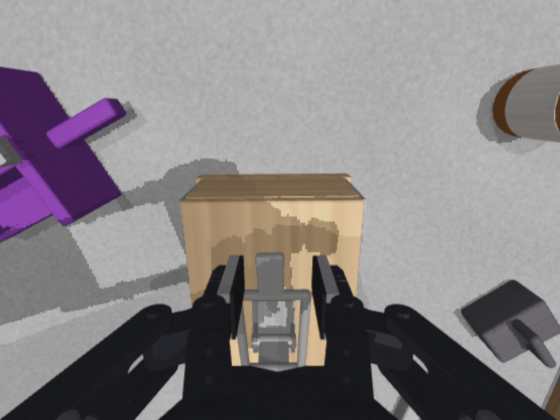

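Call:
servo_tool:
  targets: "0 0 0 5 -3 0 32;0 0 0 1 0 6 32;0 0 0 0 0 9 32;0 0 0 0 0 0 32;0 0 0 0 0 0 32"

```text
time: 17.58
tool_pos: [0.5065, 0.2099, 0.1517]
tcp_rot: [2.152, 2.283, 0.01]
wrist_force: [-0.5, -0.3, -0.8]
width: 0.375
```

```bash
python3 - <<'E'
from h import *
tt(wc(.062,0.0015,.146),CY,0);snap('wrist','w15')
E
```

```text
t 17.58 shift [-2.  -2.3  5.7] turn [ 0.007 -0.001 -0.004] case xyz mm [ 64.   -0.8 151.7] F [-0.5 -0.3 -0.8] w 32.0
```

View pics/w15.png

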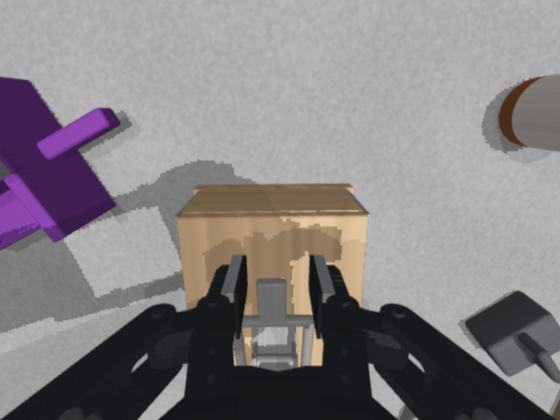

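Call:
servo_tool:
  targets: "0 0 0 -2 -2 3 32;0 0 0 0 0 0 32;0 0 0 0 0 0 10;0 0 0 0 0 0 10;0 0 0 0 0 0 10;0 0 0 0 0 0 10"
  newtons: 25

```text
time: 18.13
tool_pos: [0.5037, 0.2075, 0.1484]
tcp_rot: [2.153, 2.284, 0.008]
wrist_force: [-1.0, 0.2, -0.4]
width: 0.157
```

```bash
python3 - <<'E'
from h import *
tt(wc(.062,0.0015,.146),CY,0);snap('wrist','w16')
E
```

```text
t 18.13 shift [0.3 0.7 2.4] turn [ 0.006 -0.001 -0.004] case xyz mm [ 61.7   2.2 148.4] F [-1.   0.2 -0.4] w 13.4
```

View pics/w16.png

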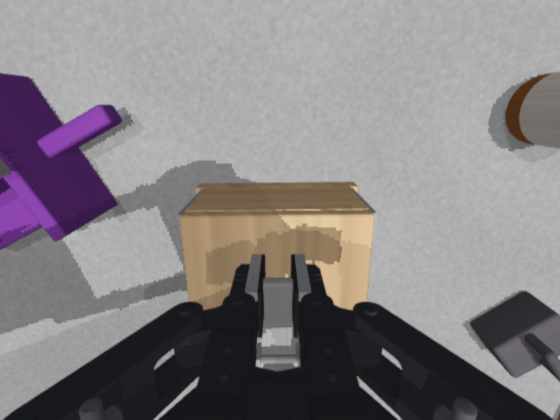

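Call:
servo_tool:
  targets: "0 0 0 0 0 0 28;0 0 0 0 0 0 28;0 0 0 0 0 -7 28;0 0 0 0 0 -3 28;0 0 0 0 0 0 28;0 0 0 0 0 0 28"

```text
time: 18.68
tool_pos: [0.5047, 0.2075, 0.1603]
tcp_rot: [2.152, 2.283, 0.011]
wrist_force: [-0.5, -0.2, -0.5]
width: 0.328
```

```bash
python3 - <<'E'
from h import *
tt(wc(.062,0.0015,.158),CY,0)
E
```

```text
t 18.68 shift [ 0.2 -0.3  2.3] turn [ 0.008 -0.001 -0.004] case xyz mm [ 61.7   1.2 160.3] F [-0.5 -0.2 -0.5] w 28.0
```

Call:
servo_tool:
  targets: "0.008 0 0 0 0 3 28;0 0 0 0 0 0 28;0 0 0 0 0 0 10;0 0 0 0 0 0 10;0 0 0 0 0 0 10;0 0 0 0 0 0 10"
  newtons: 30

```text
time: 19.18
tool_pos: [0.5036, 0.2082, 0.1569]
tcp_rot: [-2.152, -2.283, 0.001]
wrist_force: [-0.2, 0.1, 1.1]
width: 0.155
```

```bash
python3 - <<'E'
from h import *
tt(wc(.062,0.0015,.158),CY,0);snap('scene','s17');crop('s17',260,110,370,200,7,'s17c')
E
```

```text
t 19.18 shift [-0.4  0.8 -1.1] turn [-0.003 -0.002 -0.004] case xyz mm [ 62.4   2.3 156.9] F [-0.2  0.1  1.1] w 13.2
```

View pics/s17c.png

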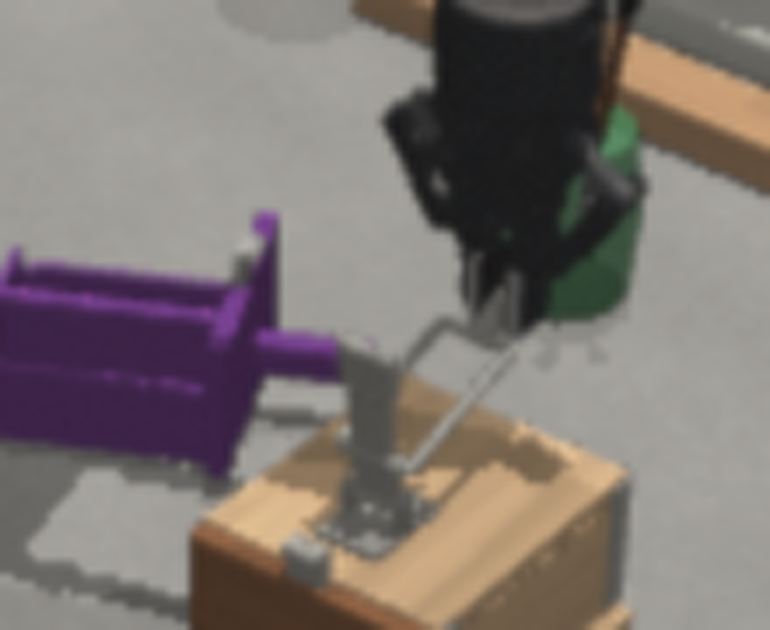

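Call:
servo_tool:
  targets: "0 0 0 -4 0 -12 10;0 0 0 -6 0 -12 10;0 0 0 -8 0 -11 10;0 0 0 -8 0 -10 10;0 0 0 0 0 0 10"

```text
time: 19.65
tool_pos: [0.5056, 0.1779, 0.2045]
tcp_rot: [-2.152, -2.286, 0.005]
wrist_force: [0.5, 1.4, -2.4]
width: 0.15
```

```bash
python3 - <<'E'
from h import *
tt(wc(.036,0.0015,.201),CY,0)
E
```

```text
t 19.65 shift [3.9 0.7 3.4] turn [-0.004  0.001 -0.003] case xyz mm [ 32.1   2.2 204.5] F [ 0.5  1.4 -2.4] w 12.8
```

Call:
servo_tool:
  targets: "0 0 0 -8 0 -7 10;0 0 0 -9 0 -6 10;0 0 0 -12 0 -6 10;0 0 0 -12 0 -4 10;0 0 0 -10 0 -1.5 10;0 0 0 0 0 0 10"

```text
time: 20.15
tool_pos: [0.5092, 0.1207, 0.2317]
tcp_rot: [-2.155, -2.284, 0.002]
wrist_force: [2.4, 1.5, -6.3]
width: 0.152
```

```bash
python3 - <<'E'
from h import *
tt(wc(-.035,0.0015,.231),CY,0);snap('scene','s18');crop('s18',260,90,370,180,7,'s18c')
E
```

```text
t 20.15 shift [-9.8  0.8  0.7] turn [-0.002 -0.    -0.005] case xyz mm [-25.2   2.2 231.7] F [ 2.4  1.5 -6.3] w 13.0
```

View pics/s18c.png

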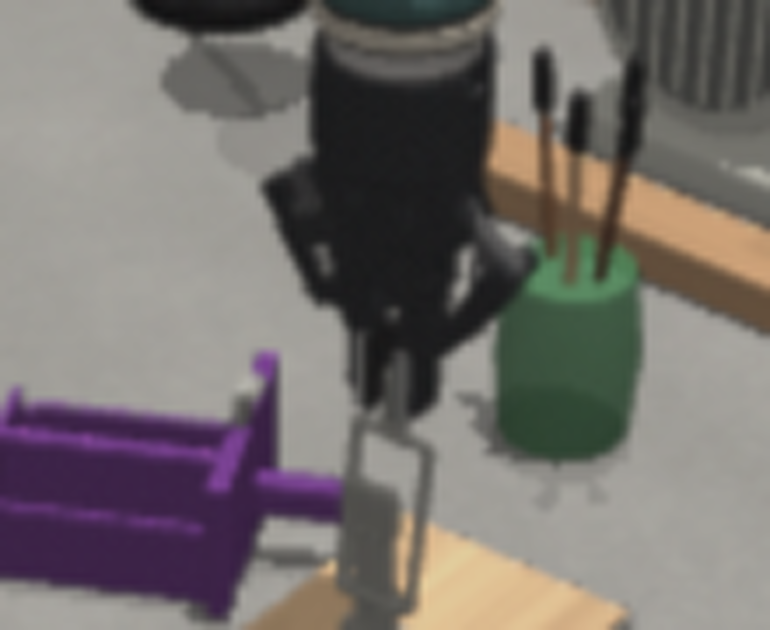

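Call:
servo_tool:
  targets: "0 0 0 -10 0 1 10;0 0 0 -12 0 1.5 10;0 0 0 -12 0 3 10;0 0 0 -12 0 5 10;0 0 0 -10 0 5 10;0 0 0 0 0 0 10"

```text
time: 20.7
tool_pos: [0.5132, 0.0625, 0.2218]
tcp_rot: [-2.153, -2.285, -0.007]
wrist_force: [1.1, 3.9, -6.3]
width: 0.15
```

```bash
python3 - <<'E'
from h import *
tt(wc(-.0855,0.0015,.2175),CY,0)
E
```

```text
t 20.7 shift [-2.   0.3  4.3] turn [ 0.002 -0.005 -0.003] case xyz mm [-83.5   1.8 221.8] F [ 1.1  3.9 -6.3] w 12.8
```

Call:
servo_tool:
  targets: "0 0 0 -10 0 9 10;0 0 0 -11 0 11 10;0 0 0 -9 0 11 10;0 0 0 -7 0 12 10;0 0 0 0 0 0 10"

```text
time: 21.12
tool_pos: [0.5164, 0.0165, 0.1857]
tcp_rot: [2.147, 2.283, -0.002]
wrist_force: [2.9, 7.8, -4.5]
width: 0.152
```

```bash
python3 - <<'E'
from h import *
tt(wc(-.1225,0.0015,.1805),CY,0);snap('scene','s19');crop('s19',250,100,370,200,6,'s19c')
E
```

```text
t 21.12 shift [7.2 0.1 5.1] turn [ 0.005  0.007 -0.001] case xyz mm [-129.7    1.6  185.7] F [ 2.9  7.8 -4.5] w 13.0
```

View pics/s19c.png

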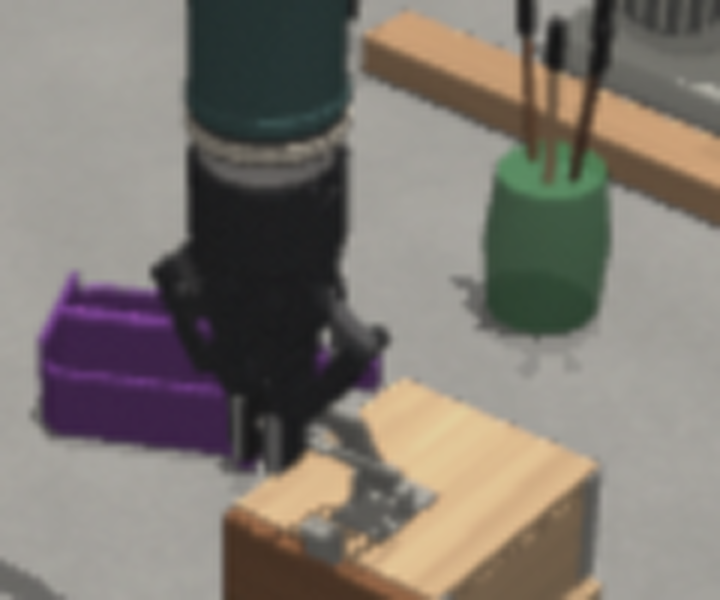

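Call:
servo_tool:
  targets: "0 0 0 -4 0 11 10;0 0 0 -4 0 13 10;0 0 0 -3 0 13 10;0 0 0 -1 0 13 10;0 0 0 0 0 0 10"

```text
time: 21.58
tool_pos: [0.5178, -0.003, 0.1396]
tcp_rot: [2.134, 2.28, -0.016]
wrist_force: [1.3, 4.8, 0.2]
width: 0.14
```

```bash
python3 - <<'E'
from h import *
tt(wc(-.145,0.0015,.110),CY,0);snap('scene','s20');crop('s20',250,110,370,210,6,'s20c');snap('wrist','w20')
E
```

```text
t 21.58 shift [ 4.8 -0.3 29.5] turn [0.005 0.02  0.003] case xyz mm [-149.2    1.3  139.6] F [1.3 4.8 0.2] w 12.0
```

View pics/s20c.png

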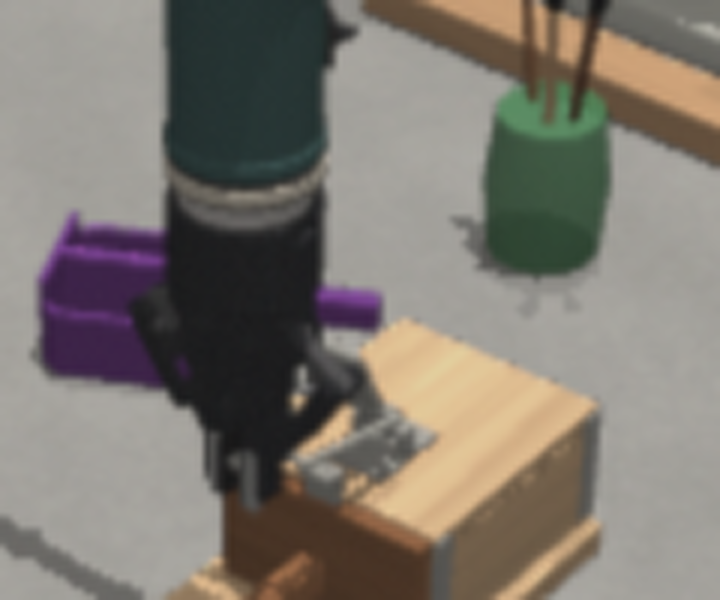

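View pics/w20.png

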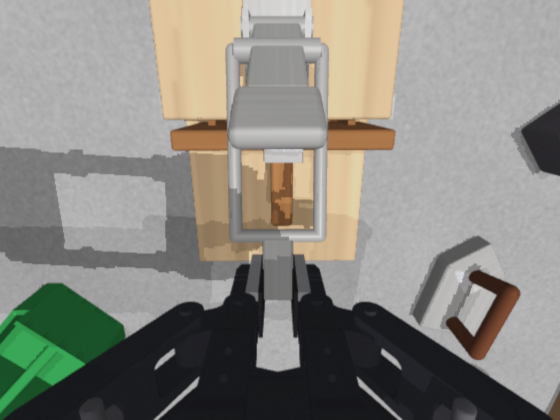

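Call:
servo_tool:
  targets: "0 0.01 0 1 0 10 10;0 0 0 2 0 11 10;0 0 0 2 0 11 10;0 0 0 2 0 6 10;0 0 0 0 0 0 10"

```text
time: 22.1
tool_pos: [0.5178, 0.0005, 0.1056]
tcp_rot: [2.13, 2.288, -0.014]
wrist_force: [1.0, -1.9, 2.1]
width: 0.149
```

```bash
python3 - <<'E'
from h import *
tt(wc(-.145,0.0015,.110),CY,0);snap('scene','s21');crop('s21',250,110,370,210,6,'s21c')
E
```

```text
t 22.1 shift [ 0.6 -0.3 -4.4] turn [0.004 0.018 0.009] case xyz mm [-145.7    1.1  105.6] F [ 1.  -1.9  2.1] w 12.7
```

View pics/s21c.png

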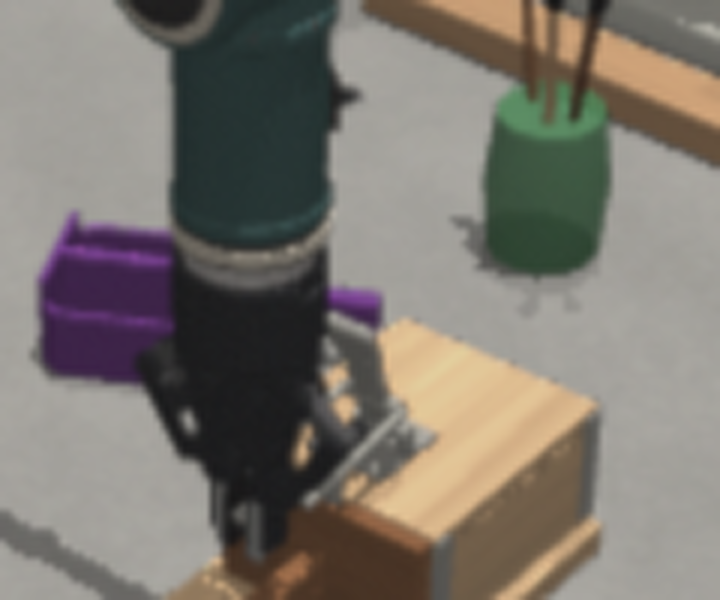

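Call:
servo_tool:
  targets: "0 0 0 0 0 0 30;0 0 0 0 0 0 30;0 0 0 0 0 0 30;0 0 0 -3 0 -20 30;0 0 0 -3 0 -35 30;0 0 0 -3 0 -40 30;0 0 0 0 0 -30 30;0 0 0 0 0 0 30"

```text
time: 22.82
tool_pos: [0.5158, -0.0034, 0.2356]
tcp_rot: [2.132, 2.296, -0.016]
wrist_force: [1.1, -0.5, 0.9]
width: 0.351
```

```bash
python3 - <<'E'
from h import *
tt(wc(-.11,0.0015,.190),CY,0);snap('scene','s22');crop('s22',250,110,370,210,6,'s22c');snap('wrist','w22')
E
```

```text
t 22.82 shift [40.1  2.4 45. ] turn [-0.002  0.013  0.011] case xyz mm [-149.5    3.4  235.6] F [ 1.1 -0.5  0.9] w 29.9
```

View pics/s22c.png

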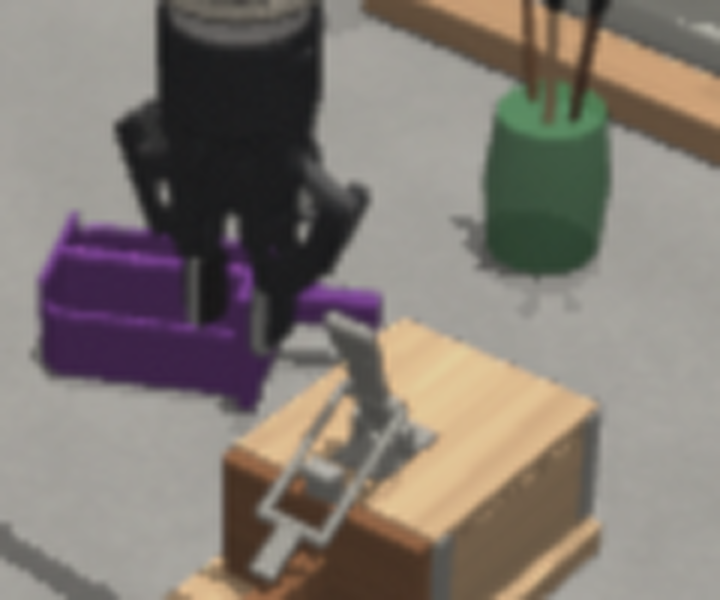

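View pics/w22.png

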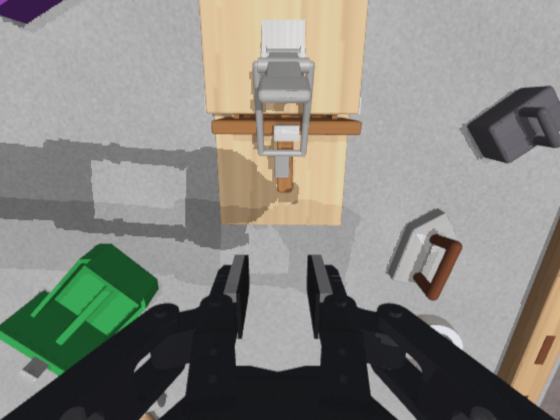

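```bash
python3 - <<'E'
from h import *
w=load('w22');s=load('s22')
def m(X,x0,k): return x0+(X+.5)/k-.5
p=tri([(w,285.5,97),(s,m(346,250,6),m(326,110,6))]);print('lever tip',incase(p))
p=tri([(w,282,154),(s,m(294,250,6),m(528,110,6))]);print('bar',incase(p))
p=tri([(w,281.5,176),(s,m(263,250,6),m(575,110,6))]);print('tabend',incase(p))
p=tri([(w,287,134),(s,m(317,250,6),m(478,110,6))]);print('keeper',incase(p))
E
```

```text
lever tip [-63.7   0.6 193.1]
bar [-109.7   -0.7   93. ]
tabend [-134.1   -0.4   77.3]
keeper [-90.8  -2.9 114.9]
```

Call:
servo_tool:
  targets: "0 0.01 0.01 10 1 10 0;0 0 0 13 1 15 0;0 0 0 13 0 15 0;0 0 0 10 0 13 0;0 0 0 0 0 0 0;0 0 0 0 0 0 0"

```text
time: 23.42
tool_pos: [0.505, 0.0469, 0.1641]
tcp_rot: [-2.142, -2.274, 0.023]
wrist_force: [0.7, -0.7, -0.2]
width: -0.001
```

```bash
python3 - <<'E'
from h import *
tt(wc(-.10,0.0005,.182),CY,0)
E
```

```text
t 23.42 shift [ -1.4  10.1 -18.2] turn [-0.023 -0.002 -0.003] case xyz mm [-98.6  11.  164.1] F [ 0.7 -0.7 -0.2] w -0.1
```

Call:
servo_tool:
  targets: "-0.022 0 0 0 6 -9 0;0 0 0 0 5 -8 0;0 0 0 0 0 0 0;0 0 0 0 0 0 0"

```text
time: 23.75
tool_pos: [0.5159, 0.0471, 0.1807]
tcp_rot: [-2.152, -2.283, 0.0]
wrist_force: [-0.3, -0.3, -1.7]
width: -0.002
```

```bash
python3 - <<'E'
from h import *
tt(wc(-.10,0.0005,.182),CY,0)
E
```

```text
t 23.75 shift [-0.9 -0.4 -1.3] turn [-0.003 -0.002 -0.004] case xyz mm [-9.910e+01  1.000e-01  1.807e+02] F [-0.3 -0.3 -1.7] w -0.2
```

Now push the lever: first over to upright.

Call:
servo_tool:
  targets: "0 0 0 10 0 0 0;0 0 0 12 0 -1 0;0 0 0 12 0 -2 0;0 0 0 12 0 -2 0;0 0 0 10 0 -1 0;0 0 0 0 0 0 0"

```text
time: 24.25
tool_pos: [0.515, 0.1066, 0.1912]
tcp_rot: [2.159, 2.281, 0.007]
wrist_force: [-0.2, 0.2, -0.8]
width: 0.002
```

```bash
python3 - <<'E'
from h import *
tt(wc(-.048,0.0005,.188),CY,0)
E
```

```text
t 24.25 shift [-8.3 -3.1  3.2] turn [ 0.004 -0.002 -0.008] case xyz mm [-39.7  -2.7 191.2] F [-0.2  0.2 -0.8] w 0.1
```

Call:
servo_tool:
  targets: "0 0 0 9 -1 2 0;0 0 0 10 -1 4 0;0 0 0 9 0 6 0;0 0 0 8 0 6 0;0 0 0 0 0 0 0"

```text
time: 24.67
tool_pos: [0.5114, 0.1468, 0.1727]
tcp_rot: [2.156, 2.28, 0.011]
wrist_force: [1.0, 0.0, 0.3]
width: 0.0
```

```bash
python3 - <<'E'
from h import *
tt(wc(.0065,0.0005,.1705),CY,0);snap('scene','s23');crop('s23',250,110,370,210,6,'s23c')
E
```

```text
t 24.67 shift [ 5.7 -2.2  2.2] turn [ 0.007 -0.002 -0.007] case xyz mm [  0.7  -1.6 172.7] F [1.  0.  0.3] w 0.0
```

View pics/s23c.png

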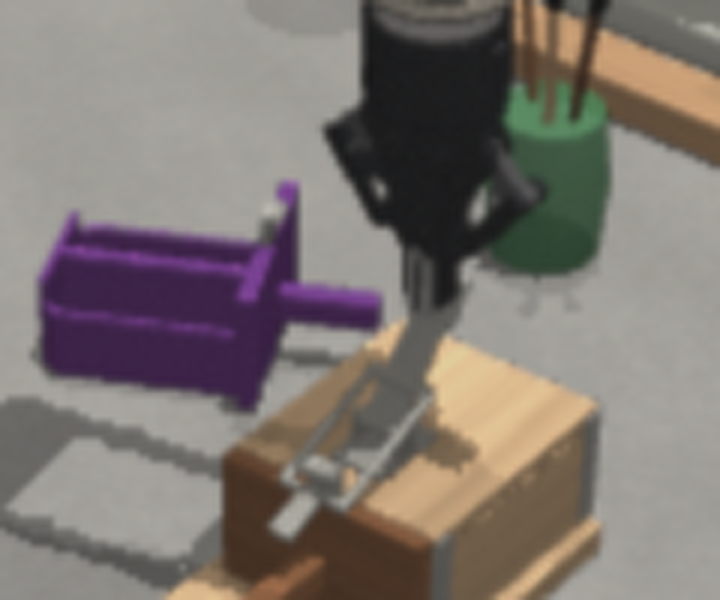

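Call:
servo_tool:
  targets: "0 0 0 9 -1 7 0;0 0 0 9 -1 9 0;0 0 0 7 0 11 0;0 0 0 4 0 12 0;0 0 0 0 0 0 0"

```text
time: 25.13
tool_pos: [0.5072, 0.1772, 0.1294]
tcp_rot: [2.157, 2.279, 0.007]
wrist_force: [0.8, -1.5, 0.5]
width: 0.003
```

```bash
python3 - <<'E'
from h import *
tt(wc(.0285,0.0005,.138),CY,0)
E
```

```text
t 25.13 shift [-2.8  0.2 -8.6] turn [ 0.006 -0.001 -0.008] case xyz mm [ 31.3   0.6 129.4] F [ 0.8 -1.5  0.5] w 0.3
```

Call:
servo_tool:
  targets: "0 0 0 4 0 8 0;0 0 0 2 0 8 0;0 0 0 0 0 8 0;0 0 0 0 0 6 0;0 0 0 0 0 6 0"

```text
time: 25.55
tool_pos: [0.5081, 0.1844, 0.1089]
tcp_rot: [2.157, 2.28, 0.001]
wrist_force: [-19.3, -6.3, 39.4]
width: 0.004
```

```bash
python3 - <<'E'
from h import *
tt(wc(.035,0.0005,.109),CY,0);snap('scene','s24');crop('s24',250,110,370,210,6,'s24c')
E
```

```text
t 25.55 shift [-3.4 -1.2 -0.1] turn [ 0.003  0.001 -0.007] case xyz mm [ 38.4  -0.7 108.9] F [-19.3  -6.3  39.4] w 0.4
```

View pics/s24c.png

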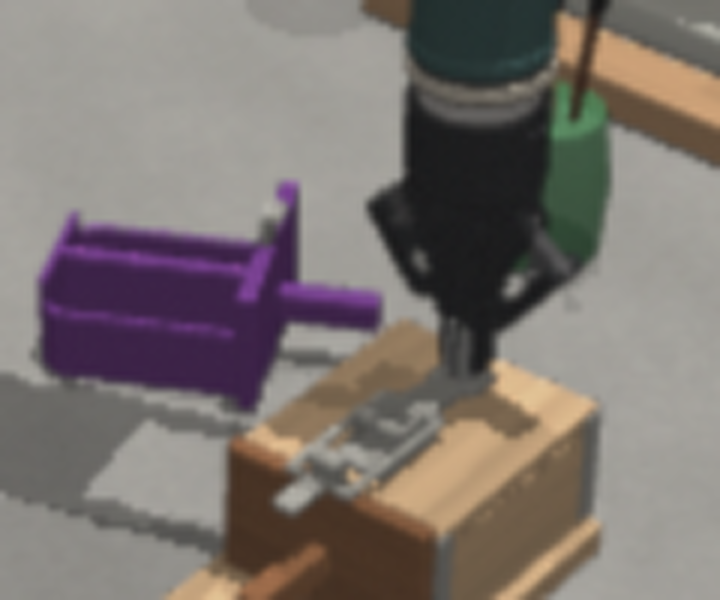

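Call:
servo_tool:
  targets: "0 0 0 0 0 -1 0;0 0 0 0 0 -6 0;0 0 0 0 0 -20 0;0 0 0 0 0 -35 0;0 0 0 0 0 -40 0;0 0 0 0 0 -40 0;0 0 0 0 0 0 0;0 0 0 0 0 0 0"

```text
time: 26.27
tool_pos: [0.5068, 0.1843, 0.2564]
tcp_rot: [2.161, 2.28, 0.0]
wrist_force: [-0.6, -0.2, -1.3]
width: 0.004
```

Call:
servo_tool:
  targets: "0 0 0 -35 0 -5 0;0 0 0 -40 0 0 0;0 0 0 -40 0 0 0;0 0 0 -40 0 0 0;0 0 0 -30 0 0 0;0 0 0 0 0 0 0;0 0 0 0 0 0 0"

```text
time: 26.85
tool_pos: [0.5172, -0.0053, 0.2543]
tcp_rot: [-2.154, -2.283, -0.0]
wrist_force: [-0.0, 0.5, -0.1]
width: 0.001
```

```bash
python3 - <<'E'
from h import *
tt(wc(.035,0.0005,.109),CY,0);snap('scene','s25');crop('s25',250,110,370,210,6,'s25c');snap('wrist','w25');snap('top','t25')
E
```

```text
t 26.85 shift [186.2   1.  145.8] turn [-0.002 -0.002 -0.004] case xyz mm [-151.5    2.1  254.3] F [-0.   0.5 -0.1] w 0.1
```

View pics/s25c.png

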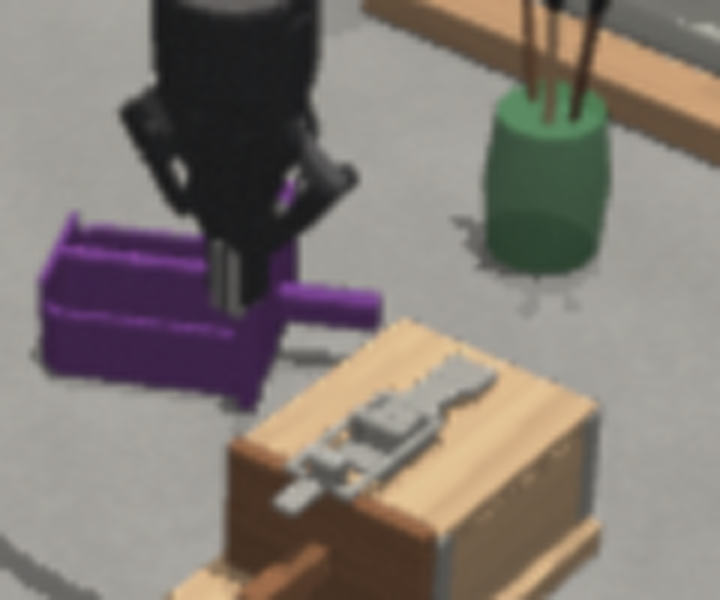

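View pics/w25.png

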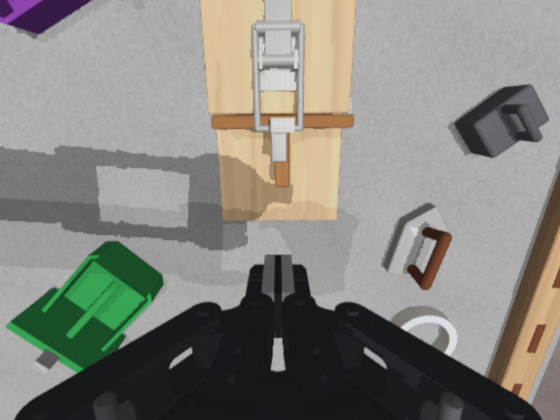

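View pics/t25.png

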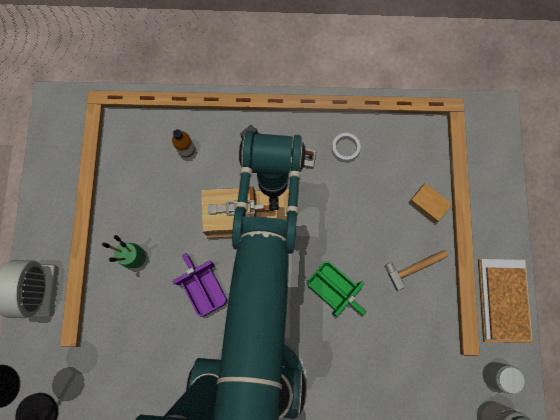

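```bash
python3 - <<'E'
from h import *
w=load('w25')
for u,v,z in [(212,127.5,.102),(353,126,.102),(208,112,.098),(353,112,.098)]: print(incase(plane(w,u,v,z)))
finish_job(); st()
E
```

```text
[-87.7  63.  102. ]
[-86.7 -67.9 102. ]
[-74.   66.6  98. ]
[-74.4 -67.9  98. ]
the job is handed in; nothing more can be done
the job is handed in; nothing more can be done
```

The job is handed in. The tray is latched in the case and every check I made afterwards passed, but no verdict was reported. It took about 27 s of the 72 s allowed.

- **Tray:** I carried it by its rib to the landing and gripped it by the pull. I pushed it past the sprung stop until it was home, at about 36–45 N on the wrist. After I let go it came back a few millimetres, as expected.
- **Latch:** I pinched the loop's tab and swung it over the keeper. The lever leaned forward to about 1.95 rad during this, which did no harm. I then pressed the lever down over centre with closed fingers. It ended at about 39 N, lying flat.

**Final pictures:**
- The lever lies flat and stays there untouched.
- The loop's bar sits outside the keeper, under its lip.
- The front board's outer face is at about case x = -87 mm, which is where it should be when home.
- The tray is centred within about 3 mm.
- The gripper is clear, with a wrist force near 0.
- The bystanders I could see in the last pictures had not moved; the arm hid part of the top view.

**Disagreements and a slip:**
- The top and wrist cameras disagreed by about 2–4 mm on where the case is across its width. I went by the wrist camera.
- Setting the tray down on the landing briefly pressed harder than I meant, at about 60 N on the wrist.

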